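# Drift the jig arm into line and bolt it

## Task

The swing arm of the blade finishing jig has slipped, so its bolt hole no longer lines up with the hole in the green base. Push the orange-handled tapered drift through the two holes until its collar rests on the arm, levering the holes into line, then pull it out and stand it back in the wooden rack. Put the brass bolt fully home through arm and base in its place, and leave the jar, the wrench and the block of wood where they are.

Things in the scene. Friction and masses are not known exactly. Their poses are not given: they have to be found in the camera images.
- jig_base: Green painted steel block fixed to the bench, 190 x 84 x 52 mm (x, y, z) plus low bolted feet at its y sides. Origin at the centre of its underside, z up. It carries the swing arm flat on its top face. Near its -x end (x = -55 mm) a vertical hole of 25 mm diameter goes right through to the bench.
- base_hole (a point): Centre of the mouth of the base's hole, in the base's top face, 52 mm above the bench; axes as the base's. Hole diameter 25 mm, 52 mm deep.
- swing_hole (a point): Centre of the upper mouth of the hole in the swing arm, in the arm's top face, 66 mm above the bench; axes as the arm's, z up. The arm is a flat aluminium bar 56 mm wide and 14 mm thick lying on the base; its hole is 25 mm in diameter and goes through. It starts 7 to 10 mm out of line with the base's hole, sideways.
- swingarm (a joint): Angle of the swing arm about its vertical pivot, rad, positive anticlockwise from above; 0 when its hole lies exactly over the base's. At positive angles its hole is displaced to the base's -y. Starts at 0.066 to 0.086. Stiff by friction: about 4.5 N sideways at the hole moves it, and it stays where it is left.
- pivot (a point): Pivot of the swing arm, in its top face, under a dark hexagon bolt head, 110 mm from the arm's hole, at x = +55 mm in the base's frame. Farther out (+x) the arm carries a wooden crossbar 200 mm long with a clamped blade blank, up to 105 mm above the bench.
- drift: Loose tapered steel drift, 124 mm long, 0.25 kg, standing tip down in the rack. Origin at the centre of its tip, z up along it. Tip diameter 9 mm, widening evenly to 23 mm at 40 mm from the tip, then straight to 60 mm; collar 36 mm in diameter from 60 to 66 mm; orange square handle, 26 x 26 mm (sides along its x and y), from 66 to 124 mm.
- bolt: Brass locking bolt, loose, 103 mm long, 0.28 kg, standing shank down in the rack at the start. Origin at the centre of its lower end, z up along its length. Shank 21 mm in diameter from 0 to 60 mm (1 mm chamfer at the end), flange 38 mm in diameter from 60 to 65 mm, round black knob 32 mm in diameter from 65 to 103 mm.
- rack: Plywood block fixed to the bench, 70 x 180 x 75 mm (x, y, z), with two vertical holes 28 mm in diameter and 65 mm deep, 100 mm apart. Origin at the centre of its underside, z up. Drift and bolt hang in the holes by collar and flange, their lower ends 15 mm above the bench; which is in which hole varies.
- rack_hole0 (a point): Centre of the mouth of the rack hole at the rack's y = -50 mm, in its top face, 75 mm above the bench; z up.
- rack_hole1 (a point): Centre of the mouth of the rack hole at the rack's y = +50 mm, in its top face, 75 mm above the bench; z up.
- jar: Bystander: amber glass jar with a dark lid, 64 mm in diameter, 60 mm tall, loose. Origin at the centre of its underside.
- wrench: Bystander: steel wrench 180 mm long lying on the bench, loose.
- scale_block: Bystander: dark block of handle wood, 130 x 45 x 30 mm, loose. Origin at the centre of its underside.
Things that resemble listed ones, but are neither listed nor needed, are in the scene too. Several things have the shape of the drift; the one meant has the colours described above.

How it is judged:
By the outcome, as a careful person would: the job done as asked, in the order asked, and still so for the second after the job is handed in, with the robot touching nothing.
It also fails if it takes over 72 s, if anything falls off the work surface, if the arm or the gripper's body presses on something with over 40 N, if the wrist force passes 120 N, or if a joint passes its speed limit or range.

## Robot

A 7-joint arm with a two-finger parallel gripper is mounted at the origin on the work surface. World frame = base frame: x ahead of the robot, y to its left, z up, the work surface at z = 0. Lengths are in m, angles in rad, forces in N, time in s.
With the tool pointing down it reaches from about 0.4 to 0.85 m from the base axis. Payload 4.5 kg.
Tool frame: the origin (TCP) lies on the centre line of the jaws, within the pads' length; the fingertips stand 14 mm ahead of it and the grasp point (between the pads) lies 5 mm behind it; y points along the fingers, z is the direction in which the jaws open and shut, and the axes are right-handed (so a half turn about y gives the same grasp; the last joint's range is limited). The gripper opens to 88 mm and grips with 3 to 60 N. Pads are 18 mm wide; open, the fingers measure 123 mm over their backs; the gripper's body (75 mm by 187 mm) begins 45 mm behind the grasp point.
Start: joints at [1.143, 0.689, -0.195, 1.565, 0.157, 0.902, -0.215], TCP at [0.279, -0.56, 0.225] pointing down, gripper open.
Joint ranges: [-3.01, 3.01], [-0.46, 2.08], [-1.47, 1.51], [0.13, 2.56], [-1, 4.14], [0.04, 2.09], [-2.66, 2.66]. Speed limits (rad/s): [2.57, 2.57, 3.14, 3.14, 3.14, 3.14, 3.14].

## Interface

Orientations are given as a unit quaternion [x, y, z, w].
In Python, from plant import get_state, imaging, job gives the robot as it stands.
- The arm moves only by the tool send_rows, never from a script. Its argument "motion" is a list that holds one entry, the list of rows, each a list of 7 numbers: the turn, a rotation vector about the tool's x, y, z scaled (see below), then the shift along the tool's x, y, z scaled (see below), then the gripper's target within -1 to 1 (shut at 1, half-way at 0, fully open at -1). In form: [[[rx, ry, rz, tx, ty, tz, gripper], ...]]. A call has exactly 5 rows; each row shifts and turns the commanded pose from where the row before left it, along the tool's axes as they then stand; what a row does not reach is not made up. The controller multiplies each number of a shift by 0.02 m and each number of a turn by 0.08 rad. A row lasts 1/12 s, in which the tool goes at most 41.7 mm and 7.16 degrees, less where a joint would pass 70% of its speed; a pose out of reach is approached as far as the arm can. A call with a number of a shift or a turn outside -1 to 1 is refused whole. A call with a gripper value outside its range is refused whole. The fingers move at their own pace and stop on an object; "force" is the grip in N (left out, the last holds). Time passes only in rows, so rows that do not move let the fingers close, or fill a call up. It gives the time, the measured TCP pose, the force and the opening at its end, in the units of the state.
- get_state(): the state, without advancing time (a new reading comes with each control period).
- imaging.snapshot(name): name is "scene" or "top"; returns a dict with "img" (400x640x3 uint8, red, green, blue), "camera_matrix" (3x3 intrinsics, pixels), "R" (3x3) and "t" (3): a world point X has camera coordinates R X + t. Camera axes: x right, y down, z forward; pixel columns grow to the right and rows downward; lengths in m; the calibration is good to about 2 mm. A picture is of the moment at which its call begins. There is no depth.
- job.finish_job(): hands the job in, once; it reports no verdict.
The state is a dict: "clock": time; "q": joint angles; "qd": joint speeds; "joint_torque": joint torques, N m; "tool_pos": TCP position; "eef_rot": TCP orientation; "contact_force": force on the tool from outside, world axes, zero at the start; "moment": the same for the moment, N m; "opening": opening from 0.0 (shut) to 1.0 (fully open).
Only numpy, scipy, OpenCV 4.12 (cv2) and the standard library are available. Lean on these libraries where they do the work, as an engineer would, in place of code of your own. Each camera call takes 0.05 s, during which the arm holds its last target.

## Working session

There is one attempt and no reset: what is moved stays moved. The work goes in short steps, Python scripts to look and compute and a tool call to move; the robot and the scene stay as the last step left them, time stands still between calls to the robot, and variables do not carry over. Pictures are saved under pics/ and viewed, and the job is handed in when it is done.

Besides the shell and the picture viewer there is one more tool, called after "Emit:" as name([rows], argument=value, ...), one row to a line, values as JSON. send_rows: Moves the arm, as the interface text tells. Its arguments: {"type":"object","properties":{"motion":{"type":"array"},"force":{"type":"number"}},"required":["motion"]}

```bash
ls; mkdir -p pics
python3 - <<'E'
from plant import get_state, imaging, job
import cv2, numpy as np
np.set_printoptions(precision=4,suppress=True)
for n in ["scene","top"]:
    s=imaging.snapshot(n); cv2.imwrite(f"pics/{n}0.png",s["img"][:,:,::-1]); np.savez(f"pics/{n}0.npz",**s)
    print(n,s["camera_matrix"],s["R"],s["t"], -s["R"].T@s["t"])
print(get_state())
E
```

```text
pics
scene [[496.3586   0.     319.1754]
 [  0.     496.3586 195.2622]
 [  0.       0.       1.    ]] [[-0.3953  0.9185 -0.0044]
 [ 0.5891  0.2498 -0.7685]
 [-0.7048 -0.3064 -0.6398]] [ 0.2414 -0.2571  1.7115] [1.4532 0.3668 0.8986]
top [[400.2826   0.     310.5741]
 [  0.     400.2826 202.9792]
 [  0.       0.       1.    ]] [[-0.015  -0.9999 -0.0067]
 [-0.9934  0.0157 -0.1134]
 [ 0.1135  0.005  -0.9935]] [0.     0.5523 1.1511] [ 0.4181 -0.0144  1.2063]
{'clock': 0.1, 'q': array([ 1.1428,  0.6899, -0.1946,  1.5662,  0.1573,  0.9025, -0.2151]), 'qd': array([ 0.0005, -0.0005, -0.0026, -0.0024,  0.0005,  0.0002, -0.0002]), 'joint_torque': array([ -0.0024, -52.8493,  -1.2709, -15.3833,  -0.0525,   0.0021,
         0.    ]), 'tool_pos': array([ 0.2782, -0.559 ,  0.224 ]), 'eef_rot': array([-0.162 ,  0.6889, -0.6878,  0.1617]), 'contact_force': array([-0.0044, -0.0732,  0.1733]), 'moment': array([-0.    ,  0.039 , -0.0134]), 'opening': 1.0033381181990069}
```

View pics/scene0.png

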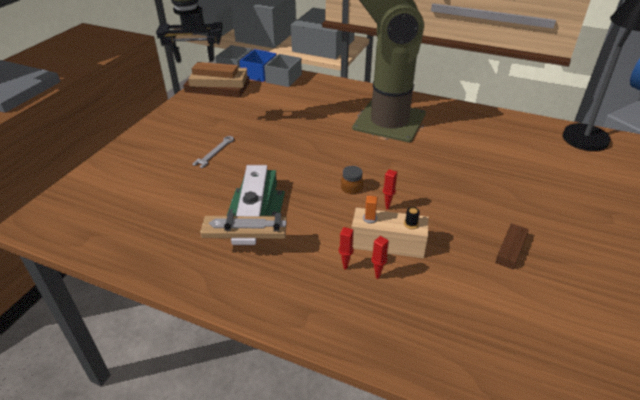

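View pics/top0.png

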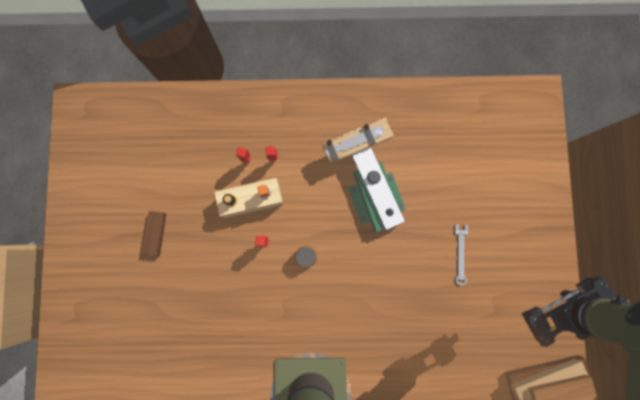

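Candidates for the drift are the orange handle in the rack at scene (371,207) / top (263,191), and three red lookalikes at scene (391,185), (346,245) and (380,255). The description picks the orange one. I'll check it in close crops.

Run:
```python
import cv2, numpy as np
a=np.load("pics/scene0.npz")["img"][:,:,::-1]; b=np.load("pics/top0.npz")["img"][:,:,::-1]
def crop(im,x,y,w,h,k,n): cv2.imwrite(n,cv2.resize(im[y:y+h,x:x+w],None,fx=k,fy=k,interpolation=cv2.INTER_CUBIC))
crop(a,340,160,100,100,6,"pics/c1.png")
crop(a,190,150,110,100,6,"pics/c2.png")
crop(b,205,135,100,100,6,"pics/c3.png")
crop(b,315,115,100,120,5,"pics/c4.png")
```

```text
(no output)
```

View pics/c1.png

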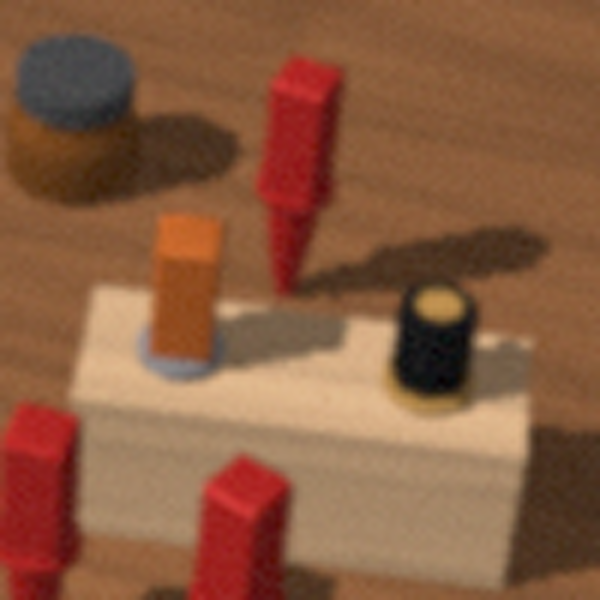

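View pics/c2.png

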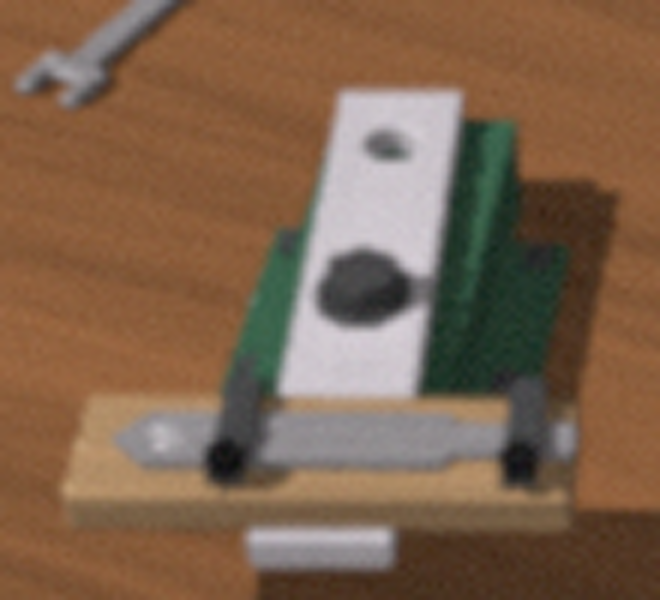

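View pics/c3.png

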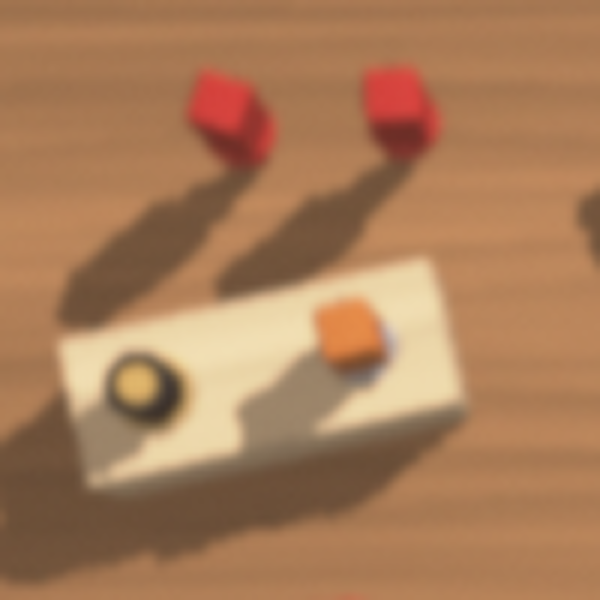

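View pics/c4.png

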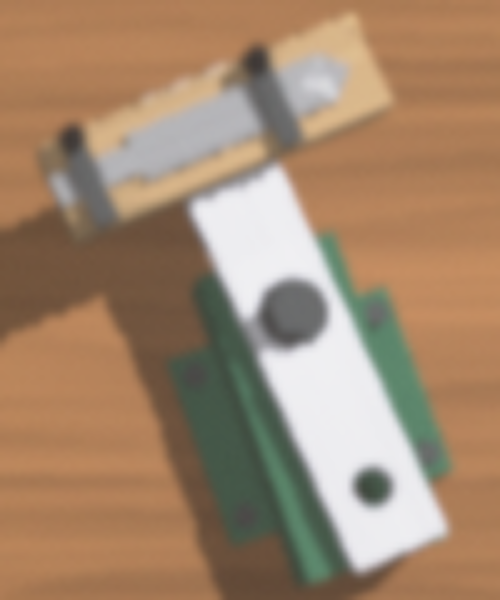

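```bash
cat > h.py <<'E'
import numpy as np, cv2
from scipy.optimize import least_squares
np.set_printoptions(precision=4,suppress=True)
cam={n:dict(np.load(f"pics/{n}0.npz")) for n in("scene","top")}
def full(pts,off,k): return (np.array(pts,float)+.5)/k-.5+np.array(off)
def proj(n,X):
    c=cam[n]; p=(np.atleast_2d(X)@c["R"].T+c["t"])@c["camera_matrix"].T
    return p[:,:2]/p[:,2:]
def ray(n,uv):
    c=cam[n]; d=c["R"].T@np.linalg.solve(c["camera_matrix"],[uv[0],uv[1],1]); return -c["R"].T@c["t"],d
def atz(n,uv,z):
    o,d=ray(n,uv); return o+d*(z-o[2])/d[2]
def tri(us,ut):
    o1,d1=ray("scene",us);o2,d2=ray("top",ut)
    A=np.c_[d1,-d2]; s=np.linalg.lstsq(A,o2-o1,rcond=None)[0]
    p,q=o1+s[0]*d1,o2+s[1]*d2
    return (p+q)/2,np.linalg.norm(p-q)
def R2(a): return np.array([[np.cos(a),-np.sin(a)],[np.sin(a),np.cos(a)]])
E
cat > m1.py <<'E'
from h import *
S=lambda p:full(p,(340,160),6); T=lambda p:full(p,(205,135),6)
rs=S([(93,290),(533,342),(525,455),(73,400)]); rt=T([(430,258),(60,343),(95,490),(465,405)])
# scene order: tl,tr,br,bl ; find correspondence
for n,p in(("scene",rs),("top",rt)):
    for u in p: print(n,atz(n,u,.075))
print("drift top tri",tri(S([(187,239)])[0],T([(350,334)])[0]))
print("bolt top tri",tri(S([(440,303)])[0],T([(140,386)])[0]))
for n,p in(("scene",S([(187,239)])[0]),("top",T([(350,334)])[0])): print(n,"drift@.139",atz(n,p,.139))
for n,p in(("scene",S([(440,303)])[0]),("top",T([(140,386)])[0])): print(n,"bolt@.118",atz(n,p,.118))
S2=lambda p:full(p,(190,150),6); T2=lambda p:full(p,(315,115),5)
print("swing hole tri",tri(S2([(387,145)])[0],T2([(373,486)])[0]))
for n,p in(("scene",S2([(387,145)])[0]),("top",T2([(373,486)])[0])): print(n,"swing@.066",atz(n,p,.066))
print("arm end corners")
for u in S2([(338,90),(463,92),(418,396),(278,396)]): print("scene",atz("scene",u,.066))
for u in T2([(354,575),(450,532),(283,165),(190,205)]): print("top",atz("top",u,.066))
print("base corners -x end")
for u in S2([(515,122)]): print("scene",atz("scene",u,.052))
for u in T2([(312,583),(200,285),(335,235)]): print("top",atz("top",u,.052))
print("bolthead")
print(tri(S2([(360,288)])[0],T2([(294,312)])[0]))
E
python3 m1.py
```

```text
scene [0.5564 0.0753 0.075 ]
scene [0.5163 0.2526 0.075 ]
scene [0.5826 0.2655 0.075 ]
scene [0.6226 0.091  0.075 ]
top [0.6221 0.0886 0.075 ]
top [0.5839 0.2652 0.075 ]
top [0.5134 0.2478 0.075 ]
top [0.5511 0.0724 0.075 ]
drift top tri (array([0.5772, 0.1197, 0.1339]), np.float64(0.00035944116706638574))
bolt top tri (array([0.557 , 0.2185, 0.1176]), np.float64(0.0015282235245203122))
scene drift@.139 [0.5829 0.1215 0.139 ]
top drift@.139 [0.5765 0.1189 0.139 ]
scene bolt@.118 [0.557  0.2193 0.118 ]
top bolt@.118 [0.5571 0.2177 0.118 ]
swing hole tri (array([ 0.5199, -0.2339,  0.0652]), np.float64(0.002137870033858741))
scene swing@.066 [ 0.5209 -0.2345  0.066 ]
top swing@.066 [ 0.5194 -0.2328  0.066 ]
arm end corners
scene [ 0.4923 -0.2768  0.066 ]
scene [ 0.4707 -0.2216  0.066 ]
scene [ 0.6675 -0.1384  0.066 ]
scene [ 0.6903 -0.1922  0.066 ]
top [ 0.4688 -0.2201  0.066 ]
top [ 0.4924 -0.2756  0.066 ]
top [ 0.7077 -0.1875  0.066 ]
top [ 0.6848 -0.1328  0.066 ]
base corners -x end
scene [ 0.4658 -0.1975  0.052 ]
top [ 0.4652 -0.1984  0.052 ]
top [ 0.6403 -0.1388  0.052 ]
top [ 0.6688 -0.2187  0.052 ]
bolthead
(array([ 0.6204, -0.1911,  0.0709]), np.float64(0.0017560913211368365))
```

```bash
cat > m2.py <<'E'
from h import *
from scipy.spatial.transform import Rotation as Ro
# orange handle top face fit: subpixel corners by orange mask in top and scene
for n,(x,y,w,h) in (("top",(250,178,30,30)),("scene",(358,190,26,36))):
    im=cam[n]["img"][y:y+h,x:x+w]; big=cv2.resize(im,None,fx=8,fy=8,interpolation=cv2.INTER_CUBIC)
    hsv=cv2.cvtColor(big,cv2.COLOR_RGB2HSV)
    m=((hsv[...,0]<14)&(hsv[...,1]>150)&(hsv[...,2]>90)).astype(np.uint8)
    cs=max(cv2.findContours(m,0,2)[0],key=cv2.contourArea)
    r=cv2.minAreaRect(cs); b=full(cv2.boxPoints(r),(x,y),8); print(n,r,b.tolist())
    if n=="top":
        P=np.array([atz(n,u,.139)[:2] for u in b]); print(P, "c",P.mean(0)); 
        for i in range(4):
            e=P[(i+1)%4]-P[i]; print(np.linalg.norm(e),np.arctan2(e[1],e[0]))
    out=big.copy(); cv2.drawContours(out,[cs],-1,(0,0,255),1); cv2.imwrite(f"pics/seg_{n}.png",out[:,:,::-1])
for u,nm in(((242,152),"redA"),((271,151),"redB"),((262,241),"redC"),((305,257),"jar")): print(nm,atz("top",u,.06 if nm=="jar" else .124))
print("rack hole", )
R=Ro.from_quat([-0.162,0.6889,-0.6878,0.1617]).as_matrix(); print(R)
E
python3 m2.py
```

```text
top ((104.98019409179688, 102.1980209350586), (79.2939224243164, 73.50421142578125), 77.27564239501953) [[257.1122512817383, 186.51497554779053], [266.07462882995605, 184.49121189117432], [268.25779724121094, 194.15953063964844], [259.29541969299316, 196.18329238891602]]
[[0.5869 0.1346]
 [0.5921 0.1104]
 [0.5656 0.1046]
 [0.5605 0.1287]] c [0.5763 0.1196]
0.024755330079433837 -1.3617537423887844
0.027068124551696233 -2.924933307629906
0.02468608205844024 1.7793716247725886
0.027057205717508425 0.2192219404157755
scene ((113.43089294433594, 133.84381103515625), (208.94854736328125, 132.66763305664062), 81.38435363769531) [[361.5868515968323, 194.62320518493652], [377.9831714630127, 192.13891410827637], [381.89587211608887, 217.96274757385254], [365.4995517730713, 220.4470386505127]]
redA [0.6865 0.1785 0.124 ]
redB [0.688  0.0983 0.124 ]
redC [0.4406 0.1235 0.124 ]
jar [0.3949 0.0095 0.06  ]
rack hole
[[-0.8952 -0.0008  0.4456]
 [-0.4456  0.0014 -0.8952]
 [ 0.0001 -1.     -0.0016]]
```

Run:
```python
from h import *
a=cam["top"]["img"][178:208,250:280,::-1]; b=cam["scene"]["img"][190:226,355:391,::-1]
cv2.imwrite("pics/d1.png",np.hstack([cv2.resize(a,(400,400),interpolation=cv2.INTER_CUBIC),cv2.resize(b,(400,400),interpolation=cv2.INTER_CUBIC)]))
```

```text
(no output)
```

View pics/d1.png

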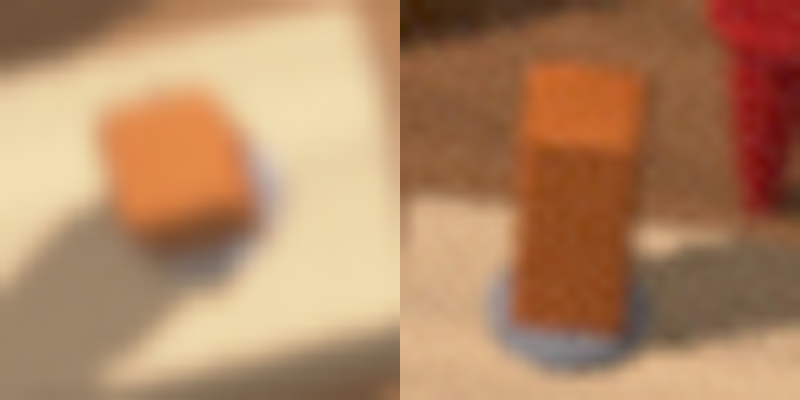

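```bash
cat > m3.py <<'E'
from h import *
from scipy.optimize import minimize
wins={"top":(246,174,36,36),"scene":(355,186,32,40)}
K=8
obs={}
for n,(x,y,w,h) in wins.items():
    im=cam[n]["img"][y:y+h,x:x+w]; hsv=cv2.cvtColor(cv2.resize(im,None,fx=K,fy=K,interpolation=cv2.INTER_CUBIC),cv2.COLOR_RGB2HSV)
    obs[n]=((hsv[...,0]<14)&(hsv[...,1]>150)&(hsv[...,2]>90)).astype(np.float32)
def mask(n,p):
    x,y,w,h=wins[n]; c=[]
    for z in(.081,.139):
        for sx,sy in((1,1),(1,-1),(-1,1),(-1,-1)):
            c.append([*(np.array([p[0],p[1]])+R2(p[2])@np.array([sx,sy])*.013),z])
    q=proj(n,np.array(c)); q=(q-[x,y]+.5)*K-.5
    m=np.zeros((h*K,w*K),np.float32); cv2.fillConvexPoly(m,np.int32(np.round(cv2.convexHull(np.float32(q))*16)),1.,shift=4); return m
def cost(p,ns): return sum(np.abs(mask(n,p)-obs[n]).sum() for n in ns)
for ns in(("top",),("scene",),("top","scene")):
    best=min((minimize(cost,[.578,.12,a],args=(ns,),method="Nelder-Mead",options=dict(initial_simplex=np.array([[.578,.12,a],[.582,.12,a],[.578,.124,a],[.578,.12,a+.15]]))) for a in np.arange(-.6,.9,.25)),key=lambda r:r.fun)
    print(ns,best.x,best.fun,sum(obs[n].sum() for n in ns))
for a in np.arange(-.2,.7,.1):
    r=minimize(lambda p:cost([*p,a],("top","scene")),[.579,.12],method="Nelder-Mead"); print(round(a,2),r.fun,r.x)
E
python3 m3.py
```

```text
('top',) [ 0.5779  0.1212 -0.9157] 3092.0 5187.0
('scene',) [0.5748 0.1199 0.1019] 10883.0 26474.0
('top', 'scene') [0.5762 0.12   0.4282] 14667.0 31661.0
-0.2 16890.0 [0.576  0.1209]
-0.1 16194.0 [0.5761 0.12  ]
0.0 15426.0 [0.5758 0.1202]
0.1 14987.0 [0.5762 0.1203]
0.2 15002.0 [0.5763 0.1205]
0.3 14989.0 [0.5761 0.1211]
0.4 14699.0 [0.5761 0.1199]
0.5 14832.0 [0.5761 0.1205]
0.6 15296.0 [0.5763 0.1207]
```

```bash
python3 - <<'E'
from h import *
for n,pts in (("top",[(262,190),(265,186),(264,195),(256,180),(255,200),(249,206)]),("scene",[(371,198),(371,212),(362,196),(385,190),(388,208),(380,212)])):
    for u,v in pts: print(n,(u,v),cam[n]["img"][v,u], cv2.cvtColor(cam[n]["img"][v:v+1,u:u+1],cv2.COLOR_RGB2HSV)[0,0])
E
sed -i 's/obs\[n\]=.*/f=cv2.resize(im,None,fx=K,fy=K,interpolation=cv2.INTER_CUBIC).astype(float); obs[n]=((f[...,0]-f[...,2])\/(f[...,0]+20)>.68).astype(np.float32); cv2.imwrite(f"pics\/o_{n}.png",obs[n]*255)/' m3.py; python3 m3.py; python3 -c "
import cv2,numpy as np
a=cv2.imread('pics/o_top.png');b=cv2.imread('pics/o_scene.png');c=np.zeros((320,560,3),np.uint8);c[:288,:288]=a;c[:,300:556]=b;cv2.imwrite('pics/o.png',c)"
```

```text
top (262, 190) [227 137  72] [ 13 174 227]
top (265, 186) [229 146  86] [ 13 159 229]
top (264, 195) [125  79  50] [ 12 153 125]
top (256, 180) [127  94  67] [ 14 120 127]
top (255, 200) [155 132 105] [ 16  82 155]
top (249, 206) [155 131 104] [ 16  84 155]
scene (371, 198) [193 100  43] [ 11 198 193]
scene (371, 212) [142  74  31] [ 12 199 142]
scene (362, 196) [142  96  60] [ 13 147 142]
scene (385, 190) [151  33  30] [  1 204 151]
scene (388, 208) [98 36 26] [  4 187  98]
scene (380, 212) [148 120  91] [ 15  98 148]
('top',) [0.5661 0.1138 0.7738] 8077.0 0.0
('scene',) [0.5719 0.1178 0.2744] 10040.0 12733.0
('top', 'scene') [0.5721 0.1176 0.2864] 18851.0 12733.0
-0.2 23276.0 [0.5728 0.1191]
-0.1 22644.0 [0.573  0.1186]
0.0 21846.0 [0.5717 0.1178]
0.1 20862.0 [0.5723 0.1199]
0.2 19702.0 [0.5722 0.1182]
0.3 18992.0 [0.5725 0.1179]
0.4 19992.0 [0.5717 0.1178]
0.5 20837.0 [0.5726 0.1176]
0.6 21513.0 [0.5743 0.117 ][ WARN:0@0.491] global loadsave.cpp:1063 imwrite_ Unsupported depth image for selected encoder is fallbacked to CV_8U.
```

View pics/o.png

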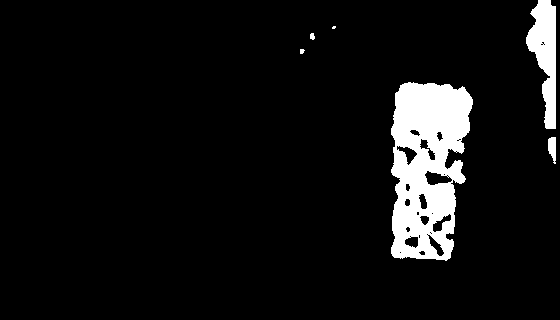

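```bash
sed -i 's/>.68)/>(.48 if n=="top" else .60))/; s/(355,186,32,40)/(355,186,28,40)/' m3.py; python3 m3.py 2>/dev/null; python3 -c "
import cv2,numpy as np
a=cv2.imread('pics/o_top.png');b=cv2.imread('pics/o_scene.png');c=np.zeros((320,560,3),np.uint8);c[:288,:288]=a;c[:,300:524]=b;cv2.imwrite('pics/o2.png',c)"
```

```text
('top',) [0.5789 0.1217 0.5507] 2590.0 5980.0
('scene',) [0.5736 0.1195 0.2666] 3907.0 15582.0
('top', 'scene') [0.5778 0.1206 0.2615] 6907.0 21562.0
-0.2 11361.0 [0.5787 0.1208]
-0.1 10664.0 [0.5785 0.1209]
0.0 9734.0 [0.5786 0.1205]
0.1 8790.0 [0.5778 0.1208]
0.2 7589.0 [0.5777 0.1205]
0.3 7016.0 [0.5778 0.1205]
0.4 7896.0 [0.5778 0.1215]
0.5 8841.0 [0.5781 0.1216]
0.6 9773.0 [0.5783 0.1214]
```

View pics/o2.png

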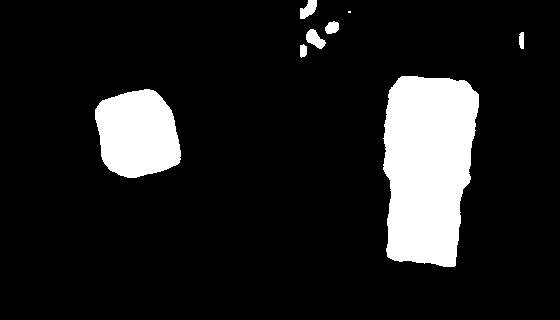

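```bash
cat > go.py <<'E'
# usage: go.py x y z yaw  -> remaining move in tool axes, units of the rows
import sys; from h import *
from plant import get_state
from scipy.spatial.transform import Rotation as Ro
x,y,z,a=map(float,sys.argv[1:5]); s=get_state(); R=Ro.from_quat(s["eef_rot"]).as_matrix(); p=s["tool_pos"]
G=np.c_[[np.sin(a),-np.cos(a),0],[0,0,-1],[np.cos(a),np.sin(a),0]]
rv=Ro.from_matrix(R.T@G).as_rotvec()
print("t",round(s["clock"],2),"pos",p,"yaw",np.arctan2(R[1,2],R[0,2]),"open",round(s["opening"],3),"F",s["contact_force"],"M",s["moment"])
print("turn units",rv/.08,"shift units (now axes)",R.T@([x,y,z]-p)/.02,"(goal axes)",G.T@([x,y,z]-p)/.02, "worldd mm",([x,y,z]-p)*1e3)
E
python3 go.py .578 .1207 .225 -1.30
```

```text
t 0.1 pos [ 0.2782 -0.559   0.224 ] yaw -1.1088714344249595 open 1.003 F [-0.0044 -0.0732  0.1733] M [-0.      0.039  -0.0134]
turn units [0.0196 2.3891 0.0032] shift units (now axes) [-28.5654  -0.0151 -23.7446] (goal axes) [-23.5346  -0.0499 -28.7386] worldd mm [299.7873 679.7361   0.9977]
```

Emit:
send_rows([
  [[0, 0.48, 0, -0.95, 0, -0.9, -1], [0, 0.48, 0, -0.95, 0, -0.9, -1], [0, 0.48, 0, -0.9, 0, -0.95, -1], [0, 0.48, 0, -0.9, 0, -1, -1], [0, 0.48, 0, -0.85, 0, -1, -1]],
], force=40)

```text
clock: 0.52
tool_pos: [0.3273, -0.4357, 0.2244]
eef_rot: [-0.094, 0.701, -0.7, 0.094]
contact_force: [0.3, 0.2, 0.6]
opening: 1.001
```

Emit:
send_rows([
  [[0, 0, 0, -0.8, 0, -1, -1], [0, 0, 0, -0.8, 0, -1, -1], [0, 0, 0, -0.8, 0, -1, -1], [0, 0, 0, -0.8, 0, -1, -1], [0, 0, 0, -0.8, 0, -1, -1]],
])

```text
clock: 0.93
tool_pos: [0.3778, -0.3182, 0.2245]
eef_rot: [-0.095, 0.701, -0.701, 0.095]
contact_force: [0.2, -0.1, -0.2]
opening: 1.003
```

```bash
python3 go.py .578 .1207 .225 -1.30
```

```text
t 0.93 pos [ 0.3778 -0.3182  0.2245] yaw -1.3010323893662166 open 1.003 F [ 0.1614 -0.1245 -0.154 ] M [ 0.0117  0.0088 -0.0495]
turn units [ 0.0054 -0.0129  0.0043] shift units (now axes) [-15.4968  -0.021  -18.4838] (goal axes) [-15.5159  -0.0238 -18.4678] worldd mm [200.2073 438.9053   0.4763]
```

Emit:
send_rows([
  [[0, 0, 0, -0.84, 0, -1, -1], [0, 0, 0, -0.84, 0, -1, -1], [0, 0, 0, -0.84, 0, -1, -1], [0, 0, 0, -0.84, 0, -1, -1], [0, 0, 0, -0.84, 0, -1, -1]],
])

```text
clock: 1.35
tool_pos: [0.4321, -0.1995, 0.2245]
eef_rot: [-0.095, 0.701, -0.701, 0.095]
contact_force: [0.0, 0.3, -0.8]
opening: 0.998
```

Emit:
send_rows([
  [[0, 0, 0, -0.84, 0, -1, -1], [0, 0, 0, -0.84, 0, -1, -1], [0, 0, 0, -0.84, 0, -1, -1], [0, 0, 0, -0.84, 0, -1, -1], [0, 0, 0, -0.84, 0, -1, -1]],
])

```text
clock: 1.77
tool_pos: [0.4864, -0.0807, 0.2245]
eef_rot: [-0.095, 0.701, -0.701, 0.095]
contact_force: [-0.1, 0.3, 0.4]
opening: 0.999
```

Emit:
send_rows([
  [[0, 0, 0, -0.84, 0, -1, -1], [0, 0, 0, -0.84, 0, -1, -1], [0, 0, 0, -0.84, 0, -1, -1], [0, 0, 0, -0.84, 0, -1, -1], [0, 0, 0, -0.84, 0, -1, -1]],
])

```text
clock: 2.18
tool_pos: [0.5407, 0.038, 0.2244]
eef_rot: [0.095, -0.701, 0.701, -0.095]
contact_force: [0.7, 0.3, 0.2]
opening: 1.0
```

```bash
python3 go.py .578 .1207 .225 -1.30
```

```text
t 2.18 pos [0.5407 0.038  0.2244] yaw -1.3008234068272375 open 1.0 F [0.6892 0.3406 0.235 ] M [ 0.0009 -0.0535  0.0086]
turn units [ 0.0003 -0.0103  0.0103] shift units (now axes) [-2.9013 -0.0311 -3.4856] (goal axes) [-2.9042 -0.0288 -3.4832] worldd mm [37.3331 82.6627  0.5757]
```

Emit:
send_rows([
  [[0, 0, 0, -0.84, 0, -1, -1], [0, 0, 0, -0.84, 0, -1, -1], [0, 0, 0, -0.7, 0, -0.9, -1], [0, 0, 0, -0.3, 0, -0.35, -1], [0, 0, 0, 0, 0, 0, -1]],
])

```text
clock: 2.6
tool_pos: [0.5751, 0.1165, 0.2242]
eef_rot: [-0.096, 0.701, -0.7, 0.097]
contact_force: [0.2, 0.6, -0.9]
opening: 0.996
```

```bash
python3 go.py .578 .1207 .150 -1.30
python3 - <<'E'
from h import *
from plant import imaging
for n in("scene","top"):
    s=imaging.snapshot(n); np.savez(f"pics/{n}1.npz",**s); im=s["img"][:,:,::-1]
    c=im[100:260,280:480] if n=="scene" else im[110:270,180:380]
    cv2.imwrite(f"pics/{n}1c.png",cv2.resize(c,None,fx=4,fy=3.75 if 0 else 4,interpolation=cv2.INTER_CUBIC)[:600])
E
```

```text
t 2.6 pos [0.5751 0.1165 0.2242] yaw -1.2969816143016168 open 0.996 F [ 0.1646  0.5574 -0.9128] M [-0.0141 -0.0024 -0.0089]
turn units [ 0.0174  0.0377 -0.0036] shift units (now axes) [-0.1938  3.7122 -0.1571] (goal axes) [-0.1944  3.7119 -0.1628] worldd mm [  2.8757   4.1781 -74.2375]
```

View pics/scene1c.png

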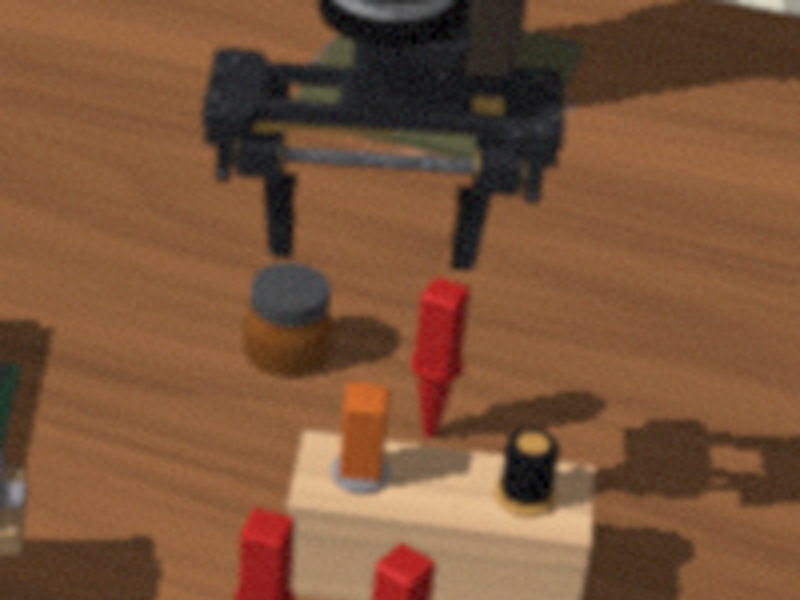

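View pics/top1c.png

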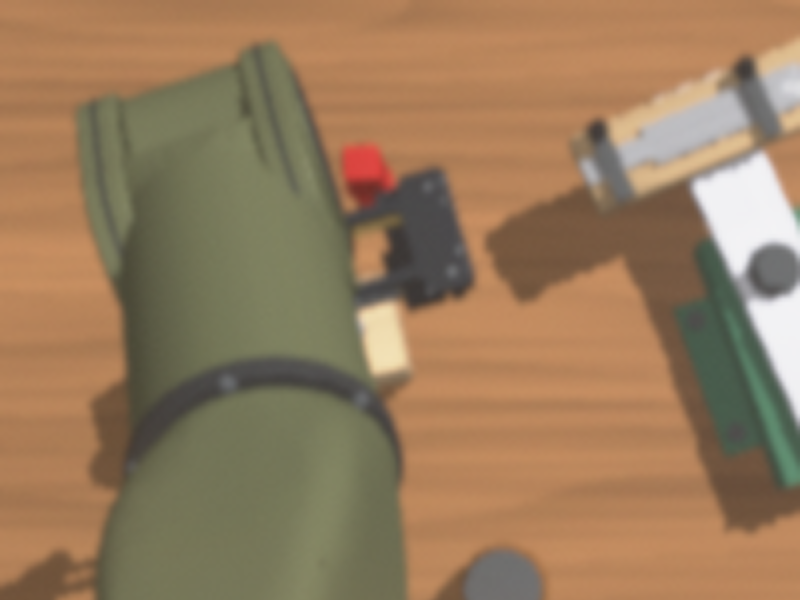

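Run:
```python
from h import *
c=np.array([.5751,.1165,.2102]); d=np.array([.267,-.964,0])
print(proj("scene",[c-d*.0505,c+d*.0505,c,c-d*.044,c+d*.044]), atz("scene",(np.array([350.3,162.2])+[396,166])/2,.2102))
```

```text
[[393.9122 174.8256]
 [349.6761 171.3505]
 [371.6887 173.0798]
 [391.0398 174.5999]
 [352.4977 171.5722]] [0.5408 0.1085 0.2102]
```

```bash
python3 - <<'E'
from h import *
c=np.array([.5751,.1165,.2102]); d=np.array([.267,-.964,0])
# corners of black block in top crop
for u in [(440,170),(472,285),(410,305),(385,190)]:
    f=np.array(u)/4+[180,110]
    for z in (.25,.28,.31):
        p=atz("top",f,z); r=p[:2]-c[:2]; print(u,z,p, "along jaw",r@d[:2]*1e3,"perp",(r@np.array([d[1],-d[0]]))*1e3)
E
python3 - <<'E'
import sys; sys.path.insert(0,'.')
import os; os.chdir('.')
from h import *
s=np.load("pics/scene1.npz"); print(s["R"],s["t"])
im=s["img"][60:220,300:440,::-1]
cv2.imwrite("pics/tip.png",cv2.resize(im,None,fx=3.75,fy=3.75,interpolation=cv2.INTER_CUBIC))
E
```

```text
(440, 170) 0.25 [0.652  0.0388 0.25  ] along jaw 95.45694690056317 perp -53.42370298618326
(440, 170) 0.28 [0.6447 0.0371 0.28  ] along jaw 95.10489704654243 perp -45.90249096432919
(440, 170) 0.31 [0.6374 0.0355 0.31  ] along jaw 94.75284719252174 perp -38.38127894247511
(472, 285) 0.25 [0.5807 0.0201 0.25  ] along jaw 94.4404366203505 perp 20.374993690894808
(472, 285) 0.28 [0.5756 0.019  0.28  ] along jaw 94.12027658226232 perp 25.581003496986327
(472, 285) 0.31 [0.5705 0.0179 0.31  ] along jaw 93.80011654417417 perp 30.787013303077728
(410, 305) 0.25 [0.569  0.0577 0.25  ] along jaw 55.07693372431637 perp 21.54868815926493
(410, 305) 0.28 [0.5643 0.0554 0.28  ] along jaw 55.99167990041047 perp 26.71787698942922
(410, 305) 0.31 [0.5596 0.0532 0.31  ] along jaw 56.90642607650458 perp 31.887065819593516
(385, 190) 0.25 [0.6402 0.0724 0.25  ] along jaw 59.85518382649374 perp -50.94548265110733
(385, 190) 0.28 [0.6332 0.0697 0.28  ] along jaw 60.62002741999297 perp -43.502017005127975
(385, 190) 0.31 [0.6262 0.067  0.31  ] along jaw 61.3848710134922 perp -36.058551359148616
[[-0.3953  0.9185 -0.0044]
 [ 0.5891  0.2498 -0.7685]
 [-0.7048 -0.3064 -0.6398]] [ 0.2414 -0.2571  1.7115]
```

View pics/tip.png

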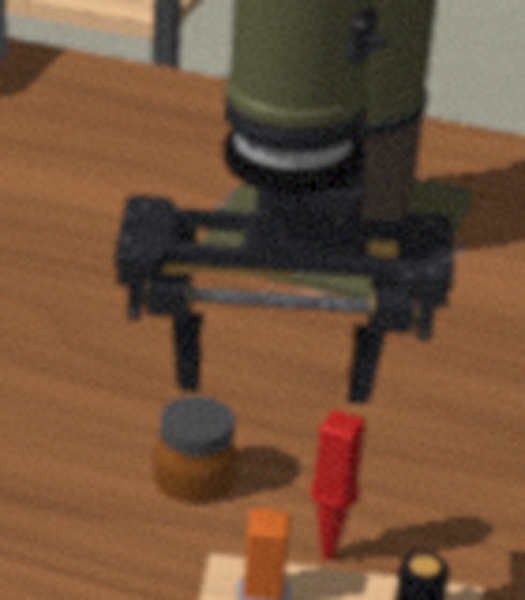

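Run:
```python
from h import *
a=cam["scene"]["img"][0:80,140:250,::-1]; b=cam["top"]["img"][260:360,510:640,::-1]
a=cv2.resize(a,None,fx=3.6,fy=3.6,interpolation=cv2.INTER_CUBIC);b=cv2.resize(b,None,fx=3,fy=3,interpolation=cv2.INTER_CUBIC)
c=np.zeros((300,800,3),np.uint8);c[:288,:396]=a;c[:300,400:790]=b;cv2.imwrite("pics/st.png",c)
t=np.array([.2782,-.559,.224]);z=np.array([.4456,-.8952,0]);x=np.array([-.895,-.4456,0]);
for n,k,o in(("scene",3.6,(140,0)),("top",3,(510,260))):
  for nm,X in(("tip-",t+[0,0,-.014]-z*.05),("tip+",t+[0,0,-.014]+z*.05),("bodybot+",t+[0,0,.05]+z*.0935),("bodybot-",t+[0,0,.05]-z*.0935)):
    q=proj(n,X)[0]; print(n,nm,q,(q-o+.5)*k-.5)
```

```text
scene tip- [212.8322  68.7405] [263.4958 248.766 ]
scene tip+ [180.5937  69.6601] [147.4374 252.0765]
scene bodybot+ [162.2789  50.4685] [ 81.504  182.9868]
scene bodybot- [224.2152  48.7986] [304.4747 176.975 ]
top tip- [520.833 312.949] [ 33.499  159.8471]
top tip+ [556.3655 293.6507] [140.0964 101.9522]
top bodybot+ [589.7359 287.869 ] [240.2078  84.6071]
top bodybot- [518.784 326.522] [ 27.3519 200.5659]
```

View pics/st.png

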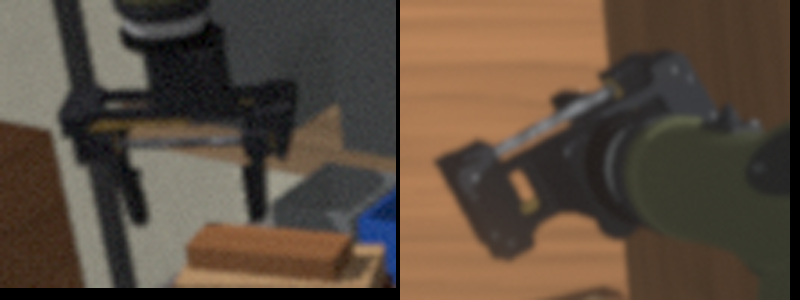

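Emit:
send_rows([
  [[0, 0, 0, 0, 0.6, 0, -1], [0, 0, 0, 0, 0.8, 0, -1], [0, 0, 0, 0, 0.8, 0, -1], [0, 0, 0, 0, 0.7, 0, -1], [0, 0, 0, 0, 0, 0, -1]],
])

```text
clock: 3.12
tool_pos: [0.5724, 0.1104, 0.1643]
eef_rot: [0.096, -0.7, 0.702, -0.092]
contact_force: [-0.3, -0.8, -0.5]
opening: 1.0
```

```bash
python3 - <<'E'
from h import *
from plant import imaging
for n in("scene","top"):
    s=imaging.snapshot(n); np.savez(f"pics/{n}2.npz",**s); im=s["img"][:,:,::-1]
    c=im[110:260,300:450] if n=="scene" else im[110:260,180:330]
    cv2.imwrite(f"pics/{n}2c.png",cv2.resize(c,None,fx=4,fy=4,interpolation=cv2.INTER_CUBIC))
E
python3 go.py .578 .1207 .165 -1.30
```

```text
t 3.22 pos [0.5745 0.1117 0.1668] yaw -1.3033316701063908 open 0.999 F [-0.6709 -0.074  -0.3146] M [0.0461 0.0231 0.0188]
turn units [-0.0133 -0.0417  0.0182] shift units (now axes) [-0.2896  0.0876 -0.3898] (goal axes) [-0.2908  0.0884 -0.3887] worldd mm [ 3.5237  9.0473 -1.7689]
```

View pics/scene2c.png

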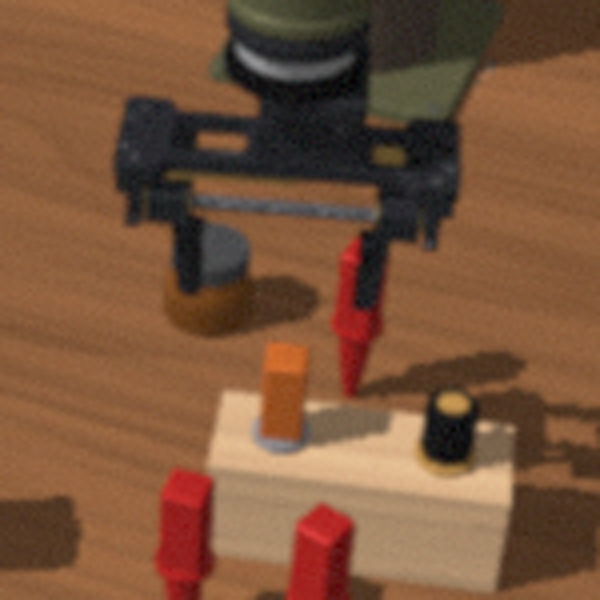

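View pics/top2c.png

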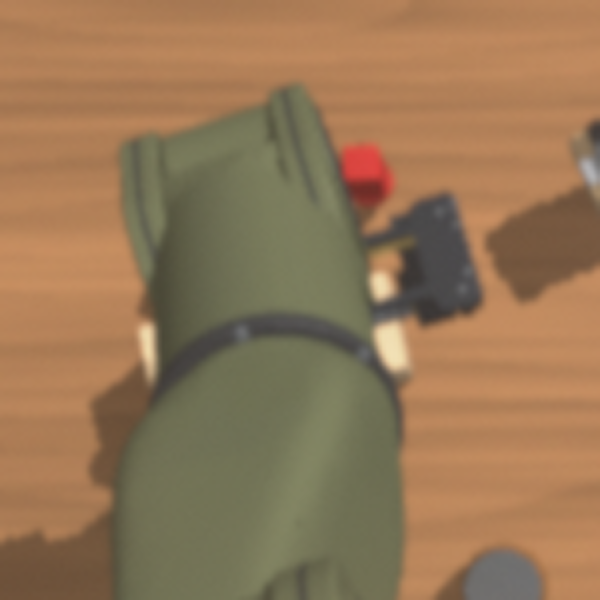

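Run:
```python
from h import *
from plant import imaging,get_state
for i in range(8):
    imaging.snapshot("top"); s=get_state(); print(s["clock"],s["tool_pos"],s["eef_rot"],s["q"],s["opening"])
c=s["tool_pos"]-[0,0,.014]; print(proj("scene",c))
for dz in(0,.01,.02,.03): print(dz,proj("scene",[[.578,.1207,.151+dz]]))
```

```text
3.2667 [0.5751 0.1123 0.1674] [ 0.0943 -0.7005  0.701  -0.0946] [-0.2421  0.7076 -0.0513  1.7488  0.0539  0.6862 -1.6256] 1.0014476427397458
3.3167 [0.5755 0.1128 0.1677] [ 0.0941 -0.7006  0.7009 -0.0951] [-0.2425  0.7072 -0.0515  1.7483  0.0539  0.6861 -1.6257] 0.9983512615928947
3.3667 [0.5756 0.1131 0.1678] [ 0.0941 -0.7006  0.7008 -0.0954] [-0.2428  0.7072 -0.0518  1.7481  0.0539  0.686  -1.6257] 0.9983139564182189
3.4167 [0.5756 0.1134 0.1678] [ 0.0942 -0.7007  0.7007 -0.0955] [-0.2431  0.7072 -0.052   1.7481  0.0538  0.6859 -1.6258] 1.0034699937775367
3.4667 [0.5755 0.1135 0.1677] [ 0.0943 -0.7007  0.7007 -0.0956] [-0.2433  0.7074 -0.052   1.7481  0.0538  0.6858 -1.6258] 1.001007952673901
3.5167 [0.5754 0.1136 0.1675] [-0.0945  0.7007 -0.7007  0.0955] [-0.2434  0.7076 -0.0521  1.7482  0.0538  0.6857 -1.6258] 1.0008598995895661
3.5667 [0.5752 0.1137 0.1674] [-0.0947  0.7007 -0.7007  0.0955] [-0.2436  0.7078 -0.0522  1.7484  0.0538  0.6857 -1.6259] 0.9989179992454241
3.6167 [0.5752 0.1138 0.1672] [ 0.0948 -0.7007  0.7007 -0.0954] [-0.2436  0.7081 -0.0522  1.7484  0.0538  0.6856 -1.6258] 1.0022975031684167
[[369.0542 192.0456]]
0 [[371.3996 194.1958]]
0.01 [[371.6678 190.9132]]
0.02 [[371.939  187.5944]]
0.03 [[372.2131 184.2386]]
```

```bash
cat > cmd.py <<'E'
# integrate the commanded pose from log of rows (list of (n,[6]))
import json,sys
from h import *
from scipy.spatial.transform import Rotation as Ro
from plant import get_state
def run(log):
    p=np.array([.279,-.56,.225]); R=Ro.from_quat([-0.162,0.6889,-0.6878,0.1617])
    for r in log:
        p=p+R.apply(np.array(r[3:6])*.02); R=R*Ro.from_rotvec(np.array(r[:3])*.08)
    return p,R
log=[[0,.48,0,x,0,z] for x,z in((-.95,-.9),(-.95,-.9),(-.9,-.95),(-.9,-1),(-.85,-1))]+[[0,0,0,-.8,0,-1]]*5+[[0,0,0,-.84,0,-1]]*17+[[0,0,0,-.7,0,-.9],[0,0,0,-.3,0,-.35]]+[[0,0,0,0,y,0] for y in(.6,.8,.8,.7)]
p,R=run(log); print(p,R.as_quat())
E
python3 cmd.py
```

```text
[0.5754 0.1134 0.1677] [-0.0953  0.7012 -0.7001  0.0949]
```

Emit:
send_rows([
  [[0, 0, 0, -0.22, 0, -0.32, -1], [0, 0, 0, 0, 0.5, 0, -1], [0, 0, 0, 0, 0.7, 0, -1], [0, 0, 0, 0, 0.5, 0, -1], [0, 0, 0, 0, 0.2, 0, -1]],
])

```text
clock: 4.03
tool_pos: [0.5762, 0.1211, 0.1266]
eef_rot: [0.096, -0.701, 0.701, -0.094]
contact_force: [-0.6, -0.2, -0.1]
opening: 1.0
```

```bash
cat > look.py <<'E'
# look.py tag sx sy tx ty : crops 100x100-ish at 4x side by side
import sys; from h import *
from plant import imaging
tag=sys.argv[1]; sx,sy,tx,ty=map(int,sys.argv[2:6]); o=[]
for n,x,y in(("scene",sx,sy),("top",tx,ty)):
    s=imaging.snapshot(n); np.savez(f"pics/{n}_{tag}.npz",**s)
    o.append(cv2.resize(s["img"][y:y+140,x:x+100,::-1],None,fx=4,fy=4,interpolation=cv2.INTER_CUBIC))
h=min(a.shape[0] for a in o)
cv2.imwrite(f"pics/L_{tag}.png",np.hstack([a[:h] for a in o]))
E
python3 look.py a 320 110 210 130; python3 go.py .578 .1207 .102 -1.30
```

```text
t 4.13 pos [0.5766 0.121  0.1274] yaw -1.3007166060770925 open 1.004 F [-0.1465  0.4379  0.2368] M [-0.0324  0.0315 -0.0219]
turn units [-0.0004 -0.009   0.0308] shift units (now axes) [-0.0651  1.2719  0.0321] (goal axes) [-0.0619  1.2721  0.0322] worldd mm [  1.3655  -0.2893 -25.441 ]
```

View pics/L_a.png

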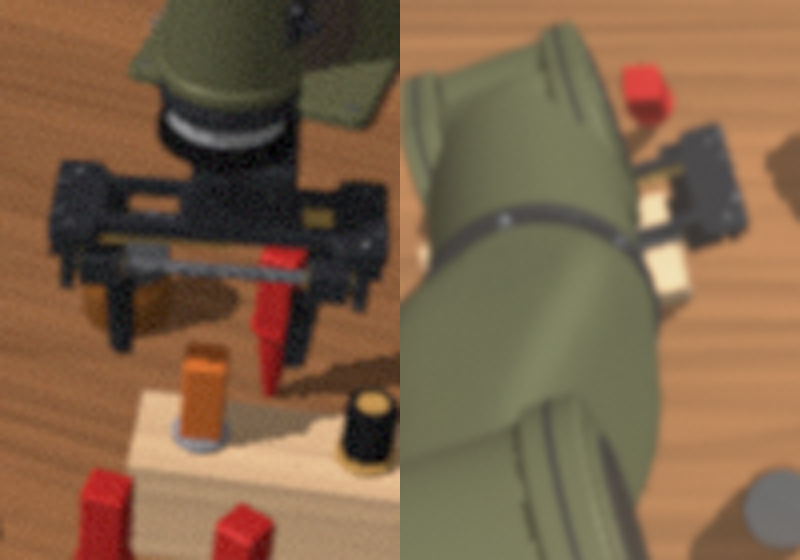

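Run:
```python
from h import *
d=np.array([.267,-.964,0]);x=np.array([-.964,-.267,0])
for nm,o in(("0",np.zeros(3)),("B",np.array([-.03,-.013,0]))):
  for z in(.18,.21,.24,.27):
    c=np.array([.5766,.121,z])+o
    print(nm,z,proj("top",[c+d*.0935,c+d*.0935-x*.0375,c+d*.0935+x*.0375]).round(1).tolist())
print("obs mid",(292.5,174.5),"ends",((718-400)/4+210,125/4+130),((747-400)/4+210,228/4+130))
```

```text
0 0.18 [[294.8, 177.9], [290.8, 164.3], [298.8, 191.6]]
0 0.21 [[294.2, 175.8], [290.1, 161.8], [298.4, 189.9]]
0 0.24 [[293.7, 173.6], [289.4, 159.2], [297.9, 188.1]]
0 0.27 [[293.0, 171.2], [288.7, 156.4], [297.4, 186.2]]
B 0.18 [[299.9, 189.2], [295.9, 175.5], [304.0, 203.0]]
B 0.21 [[299.5, 187.5], [295.4, 173.4], [303.7, 201.7]]
B 0.24 [[299.1, 185.6], [294.8, 171.1], [303.4, 200.2]]
B 0.27 [[298.7, 183.6], [294.3, 168.7], [303.1, 198.7]]
obs mid (292.5, 174.5) ends (289.5, 161.25) (296.75, 187.0)
```

Emit:
send_rows([
  [[0, 0, 0, 0, 0.4, 0, -1], [0, 0, 0, 0, 0.5, 0, -1], [0, 0, 0, 0, 0.3, 0, -1], [0, 0, 0, 0, 0.1, 0, -1], [0, 0, 0, 0, 0, 0, -1]],
])

```text
clock: 4.55
tool_pos: [0.5769, 0.1209, 0.1019]
eef_rot: [0.096, -0.701, 0.701, -0.095]
contact_force: [-0.2, 0.1, 0.1]
opening: 1.001
```

```bash
python3 look.py b 320 110 210 130; python3 go.py .578 .1207 .102 -1.30
```

```text
t 4.65 pos [0.5776 0.1211 0.1028] yaw -1.301041414843459 open 1.0 F [-0.6839  0.286  -0.5613] M [ 0.0281 -0.0055 -0.0526]
turn units [-0.0009 -0.013  -0.0029] shift units (now axes) [-0.0133  0.0376  0.0226] (goal axes) [-0.0133  0.0376  0.0226] worldd mm [ 0.3777 -0.3642 -0.7515]
```

View pics/L_b.png

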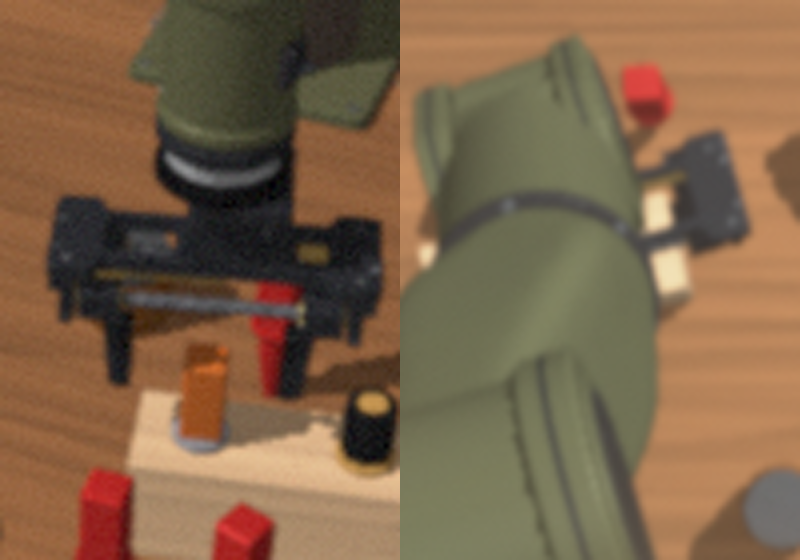

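Emit:
send_rows([
  [[0, 0, 0, 0, 0.2, 0, -1], [0, 0, 0, 0, 0, 0, 0.3], [0, 0, 0, 0, 0, 0, 0.6], [0, 0, 0, 0, 0, 0, 1], [0, 0, 0, 0, 0, 0, 1]],
], force=40)

```text
clock: 5.07
tool_pos: [0.5776, 0.1211, 0.0989]
eef_rot: [0.095, -0.701, 0.701, -0.095]
contact_force: [-0.2, 0.5, -0.1]
opening: 0.724
```

Emit:
send_rows([
  [[0, 0, 0, 0, 0, 0, 1], [0, 0, 0, 0, 0, 0, 1], [0, 0, 0, 0, 0, 0, 1], [0, 0, 0, 0, 0, 0, 1], [0, 0, 0, 0, 0, 0, 1]],
])

```text
clock: 5.48
tool_pos: [0.5775, 0.1211, 0.0987]
eef_rot: [0.095, -0.701, 0.701, -0.095]
contact_force: [-0.2, 0.0, -0.2]
opening: 0.345
```

```bash
python3 look.py c 320 110 210 130; python3 go.py .578 .1207 .102 -1.30
```

```text
t 5.58 pos [0.5774 0.1211 0.0987] yaw -1.300890761056693 open 0.288 F [ 0.4474 -0.1829  0.0858] M [ 0.0374 -0.0472  0.0169]
turn units [ 0.0001 -0.0111  0.0002] shift units (now axes) [-0.022  -0.1643  0.0283] (goal axes) [-0.0219 -0.1643  0.0283] worldd mm [ 0.5744 -0.428   3.2858]
```

View pics/L_c.png

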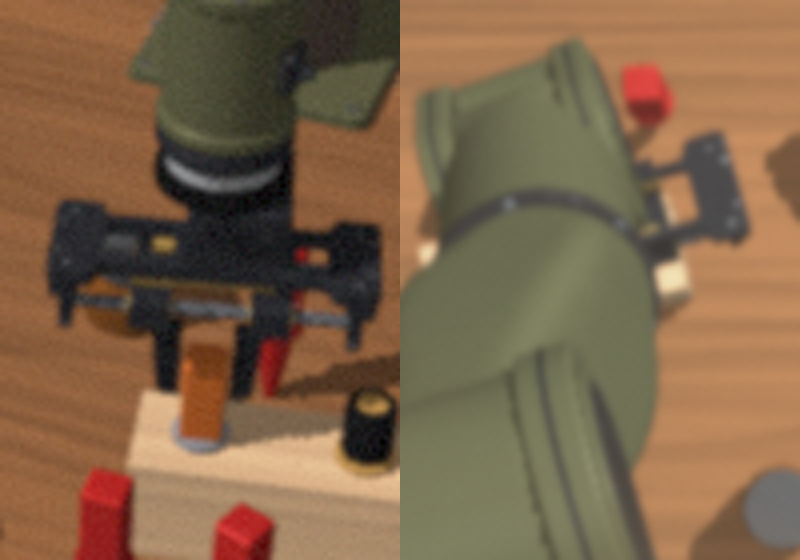

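Emit:
send_rows([
  [[0, 0, 0, 0, 0, 0, 1], [0, 0, 0, 0, 0, 0, 1], [0, 0, 0, 0, 0, 0, 1], [0, 0, 0, 0, 0, 0, 1], [0, 0, 0, 0, 0, 0, 1]],
])

```text
clock: 6.0
tool_pos: [0.5774, 0.1211, 0.0987]
eef_rot: [0.095, -0.701, 0.701, -0.095]
contact_force: [0.1, 0.6, -0.1]
opening: 0.293
```

```bash
python3 look.py d 320 110 210 130; python3 go.py .578 .1207 .102 -1.30
```

```text
t 6.1 pos [0.5774 0.1211 0.0987] yaw -1.3009128085485602 open 0.292 F [-0.5848  0.0699  0.8313] M [ 0.0457  0.0349 -0.0214]
turn units [-0.0004 -0.0114  0.0004] shift units (now axes) [-0.0216 -0.1646  0.0269] (goal axes) [-0.0216 -0.1646  0.0269] worldd mm [ 0.56   -0.4024  3.2928]
```

View pics/L_d.png

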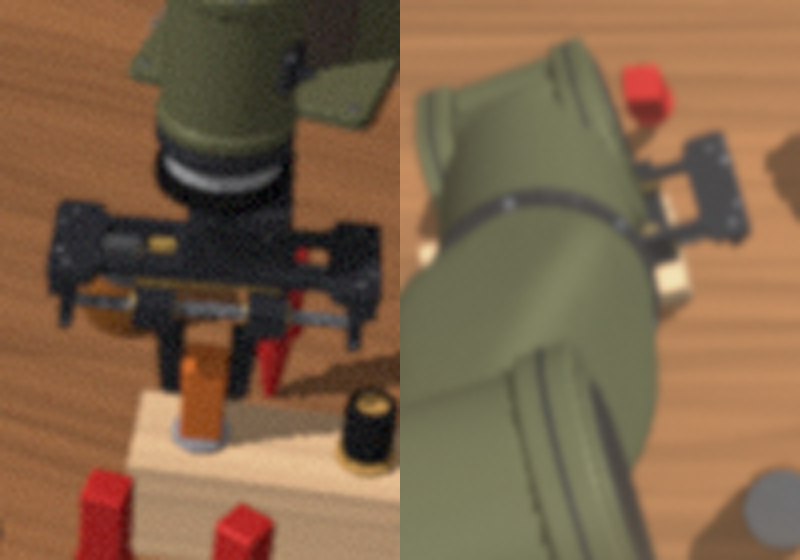

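Emit:
send_rows([
  [[0, 0, 0, 0, -0.3, 0, 1], [0, 0, 0, 0, -0.8, 0, 1], [0, 0, 0, 0, -1, 0, 1], [0, 0, 0, 0, -1, 0, 1], [0, 0, 0, 0, -1, 0, 1]],
])

```text
clock: 6.52
tool_pos: [0.5769, 0.1207, 0.1814]
eef_rot: [0.096, -0.701, 0.701, -0.095]
contact_force: [0.2, -0.8, -3.9]
opening: 0.294
```

```bash
python3 look.py e 320 110 210 130; python3 go.py .578 .1207 .180 -1.30
```

```text
t 6.62 pos [0.5796 0.1214 0.1836] yaw -1.3014186367299085 open 0.294 F [ 1.2245  0.3792 -3.3922] M [ 0.0105 -0.1265  0.0129]
turn units [-0.0037 -0.0177 -0.0777] shift units (now axes) [0.0853 0.1809 0.0104] (goal axes) [0.0842 0.1815 0.0104] worldd mm [-1.5678 -0.6504 -3.6293]
```

View pics/L_e.png

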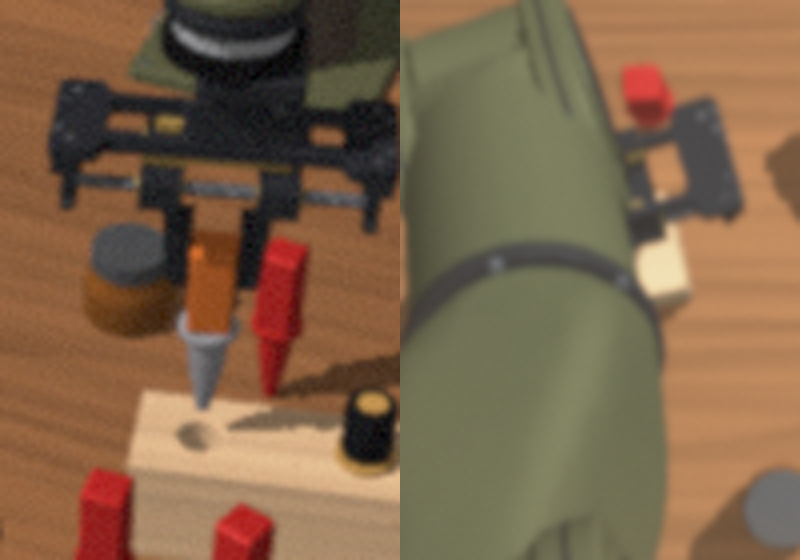

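```bash
python3 - <<'E'
from h import *
print("rack hole",atz("scene",full([(199,436)],(320,110),4)[0],.075))
print("tip seen",full([(204,407)],(320,110),4)[0],"pred",proj("scene",[.578,.1212,.1814-.0837]),proj("scene",[.5796,.1214,.1836-.0837]))
print("collar seen",full([(209,325)],(320,110),4)[0],"pred collar ctr",proj("scene",[.5785,.1212,.1822-.0837+.063]))
E
python3 go.py .517 -.2257 .19 -1.30
```

```text
rack hole [0.5802 0.1212 0.075 ]
tip seen [370.625 211.375] pred [[370.214  211.1571]] [[370.1349 210.903 ]]
collar seen [371.875 190.875] pred collar ctr [[371.8157 190.9251]]
t 6.62 pos [0.5796 0.1214 0.1836] yaw -1.3014186367299085 open 0.294 F [ 1.2245  0.3792 -3.3922] M [ 0.0105 -0.1265  0.0129]
turn units [-0.0037 -0.0177 -0.0777] shift units (now axes) [ 7.6315 -0.3614 15.8943] (goal axes) [ 7.6562 -0.3185 15.8833] worldd mm [ -62.5678 -347.0504    6.3707]
```

Emit:
send_rows([
  [[0, 0, 0, 0.2, 0, 0.5, 1], [0, 0, 0, 0.47, 0, 1, 1], [0, 0, 0, 0.47, 0, 1, 1], [0, 0, 0, 0.47, 0, 1, 1], [0, 0, 0, 0.47, 0, 1, 1]],
])

```text
clock: 7.03
tool_pos: [0.5594, 0.021, 0.1788]
eef_rot: [0.096, -0.7, 0.701, -0.093]
contact_force: [0.6, -0.2, -3.3]
opening: 0.291
```

Emit:
send_rows([
  [[0, 0, 0, 0.47, 0, 1, 1], [0, 0, 0, 0.47, 0, 1, 1], [0, 0, 0, 0.47, 0, 1, 1], [0, 0, 0, 0.47, 0, 1, 1], [0, 0, 0, 0.47, 0, 1, 1]],
])

```text
clock: 7.45
tool_pos: [0.5405, -0.0877, 0.1789]
eef_rot: [-0.096, 0.701, -0.701, 0.093]
contact_force: [0.7, -0.1, -3.5]
opening: 0.289
```

Emit:
send_rows([
  [[0, 0, 0, 0.47, 0, 1, 1], [0, 0, 0, 0.47, 0, 1, 1], [0, 0, 0, 0.47, 0, 1, 1], [0, 0, 0, 0.47, 0, 1, 1], [0, 0, 0, 0.47, 0, 1, 1]],
])

```text
clock: 7.87
tool_pos: [0.5217, -0.1962, 0.1788]
eef_rot: [-0.096, 0.701, -0.7, 0.093]
contact_force: [0.3, -0.1, -2.6]
opening: 0.297
```

Emit:
send_rows([
  [[0, 0, 0, 0.4, 0, 0.8, 1], [0, 0, 0, 0.25, 0, 0.5, 1], [0, 0, 0, 0.11, 0, 0.3, 1], [0, 0, 0, 0, 0, 0, 1], [0, 0, 0, 0, 0, 0, 1]],
])

```text
clock: 8.28
tool_pos: [0.5178, -0.2285, 0.1801]
eef_rot: [-0.096, 0.701, -0.7, 0.095]
contact_force: [-0.6, 0.4, -3.1]
opening: 0.291
```

```bash
python3 look.py f 190 90 340 120; python3 go.py .5186 -.2298 .18 -1.30
```

```text
t 8.38 pos [ 0.5183 -0.2277  0.1805] yaw -1.2986278107636189 open 0.294 F [ 0.0306  0.6867 -2.7193] M [ 0.0182  0.0612 -0.0182]
turn units [ 0.0164  0.0171 -0.0037] shift units (now axes) [0.0163 0.0245 0.1071] (goal axes) [0.0161 0.0246 0.1071] worldd mm [ 0.2621 -2.1497 -0.4927]
```

View pics/L_f.png

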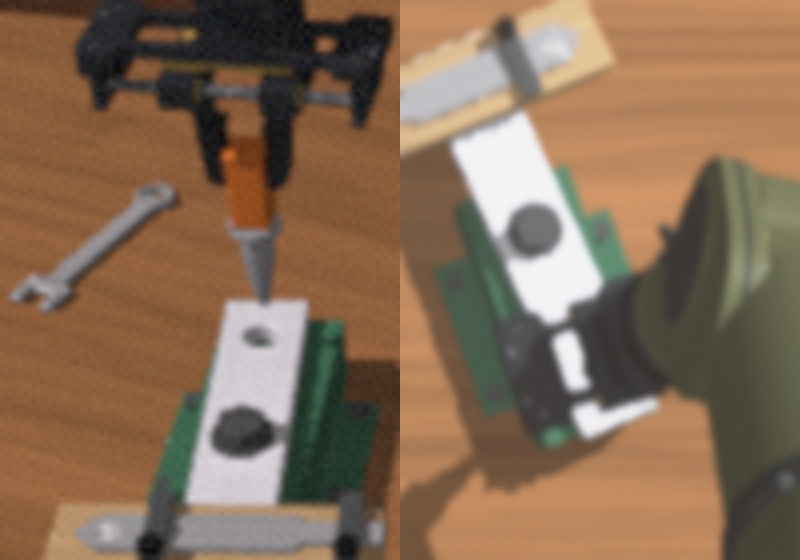

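Run:
```python
from h import *
print("hole",atz("scene",full([(259,335)],(190,90),4)[0],.066))
print("tip seen",full([(264,302)],(190,90),4)[0],proj("scene",[.518,-.2282,.1803-.0837]))
print("midlens px",(proj("scene",[[.5186,-.2298,.066],[.5200,-.2337,.066]])-[190,90]+.5)*4)
s=np.load("pics/scene_f.npz")["img"][155:195,230:290,::-1]
cv2.imwrite("pics/hole.png",cv2.resize(s,None,fx=12,fy=12,interpolation=cv2.INTER_CUBIC))
```

```text
hole [ 0.5191 -0.2346  0.066 ]
tip seen [255.625 165.125] [[255.6468 164.7703]]
midlens px [[265.9496 336.7349]
 [260.0134 336.532 ]]
```

View pics/hole.png

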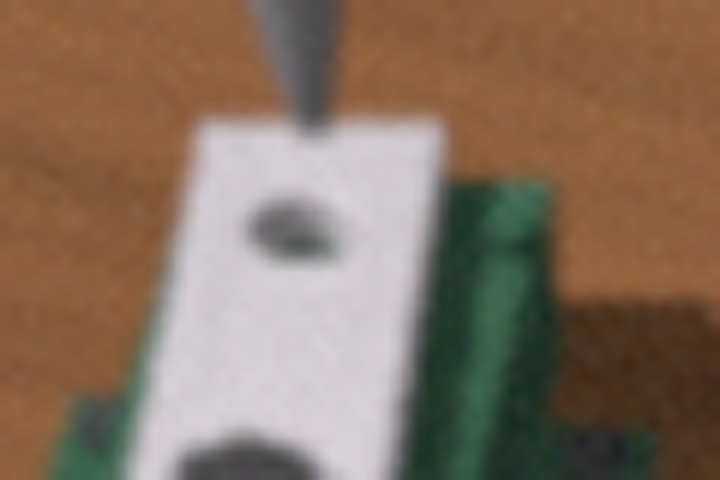

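Emit:
send_rows([
  [[0, 0, 0, 0, 0.4, 0, 1], [0, 0, 0, 0, 0.6, 0, 1], [0, 0, 0, 0, 0.6, 0, 1], [0, 0, 0, 0, 0.4, 0, 1], [0, 0, 0, 0, 0.2, 0, 1]],
])

```text
clock: 8.8
tool_pos: [0.5174, -0.2284, 0.1353]
eef_rot: [-0.096, 0.701, -0.7, 0.095]
contact_force: [0.4, -0.1, -3.2]
opening: 0.295
```

```bash
python3 look.py g 190 90 340 120; python3 go.py .5172 -.2259 .0907 -1.30
```

```text
t 8.9 pos [ 0.5176 -0.2288  0.1359] yaw -1.3001368743732549 open 0.29 F [-0.0091  0.5103 -3.7416] M [ 0.0098  0.0363 -0.003 ]
turn units [ 0.0132 -0.0017  0.0156] shift units (now axes) [-0.022   2.2595 -0.1433] (goal axes) [-0.0192  2.2594 -0.1457] worldd mm [ -0.4093   2.9098 -45.1885]
```

View pics/L_g.png

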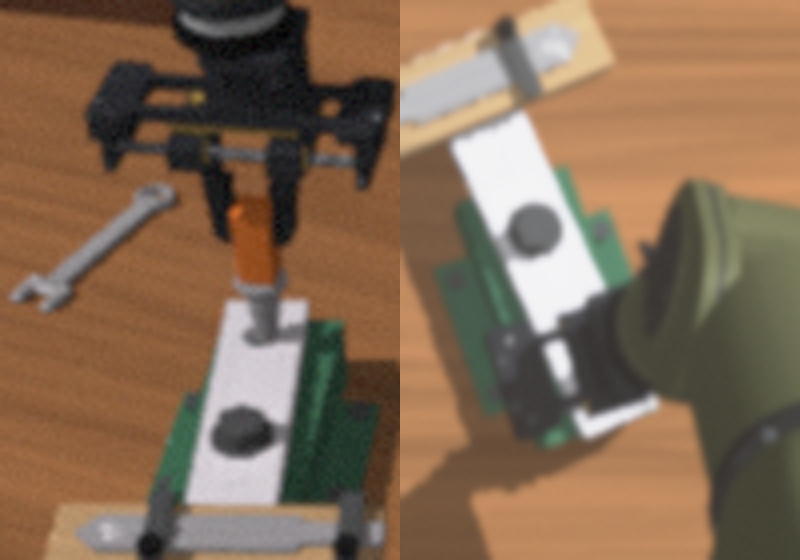

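Emit:
send_rows([
  [[0, 0, 0, 0, 0.15, -0.03, 1], [0, 0, 0, 0, 0.2, -0.04, 1], [0, 0, 0, 0, 0.2, -0.04, 1], [0, 0, 0, 0, 0.2, -0.04, 1], [0, 0, 0, 0, 0.2, -0.03, 1]],
])

```text
clock: 9.32
tool_pos: [0.5174, -0.2288, 0.1183]
eef_rot: [0.094, -0.699, 0.702, -0.095]
contact_force: [-0.1, -5.6, 1.9]
opening: 0.294
```

```bash
python3 go.py .5172 -.2259 .0897 -1.30
```

```text
t 9.32 pos [ 0.5174 -0.2288  0.1183] yaw -1.302817199584767 open 0.294 F [-0.1442 -5.558   1.9093] M [-1.4756  0.235  -0.0015]
turn units [-0.054  -0.0352 -0.0112] shift units (now axes) [-0.0269  1.4284 -0.1497] (goal axes) [-0.0286  1.429  -0.1434] worldd mm [ -0.2161   2.9172 -28.5808]
```

Emit:
send_rows([
  [[0, 0, 0, 0, 0.15, -0.04, 1], [0, 0, 0, 0, 0.15, -0.03, 1], [0, 0, 0, 0, 0.15, 0, 1], [0, 0, 0, 0, 0.15, 0, 1], [0, 0, 0, 0, 0.1, 0, 1]],
])

```text
clock: 9.73
tool_pos: [0.5161, -0.2273, 0.1038]
eef_rot: [0.095, -0.7, 0.702, -0.094]
contact_force: [-1.3, -4.6, 0.5]
opening: 0.292
```

```bash
python3 go.py .5172 -.2259 .0897 -1.30
```

```text
t 9.73 pos [ 0.5161 -0.2273  0.1038] yaw -1.3031309180340507 open 0.292 F [-1.2502 -4.5672  0.5034] M [-1.3821  0.363  -0.0647]
turn units [-0.0384 -0.0392  0.0122] shift units (now axes) [-0.0739  0.705  -0.0541] (goal axes) [-0.0734  0.7053 -0.0517] worldd mm [  1.1377   1.3897 -14.1055]
```

Emit:
send_rows([
  [[0, 0, 0, 0, 0.15, 0, 1], [0, 0, 0, 0, 0.2, 0, 1], [0, 0, 0, 0, 0.2, 0, 1], [0, 0, 0, 0, 0.15, 0, 1], [0, 0, 0, 0, 0.1, 0, 1]],
])

```text
clock: 10.15
tool_pos: [0.5155, -0.2257, 0.0894]
eef_rot: [0.095, -0.7, 0.701, -0.094]
contact_force: [-11.2, -1.7, 39.8]
opening: 0.292
```

```bash
python3 look.py h 190 90 340 120;python3 go.py .5172 -.2259 .0897 -1.30
```

```text
t 10.25 pos [ 0.5156 -0.2257  0.0895] yaw -1.3022017648098507 open 0.296 F [-7.4412 -2.4345 19.0183] M [-0.7424  1.4975 -0.0113]
turn units [-0.0161 -0.0275  0.0192] shift units (now axes) [-0.0767 -0.0096  0.0309] (goal axes) [-0.0766 -0.0095  0.031 ] worldd mm [ 1.6425 -0.1881  0.1902]
```

View pics/L_h.png

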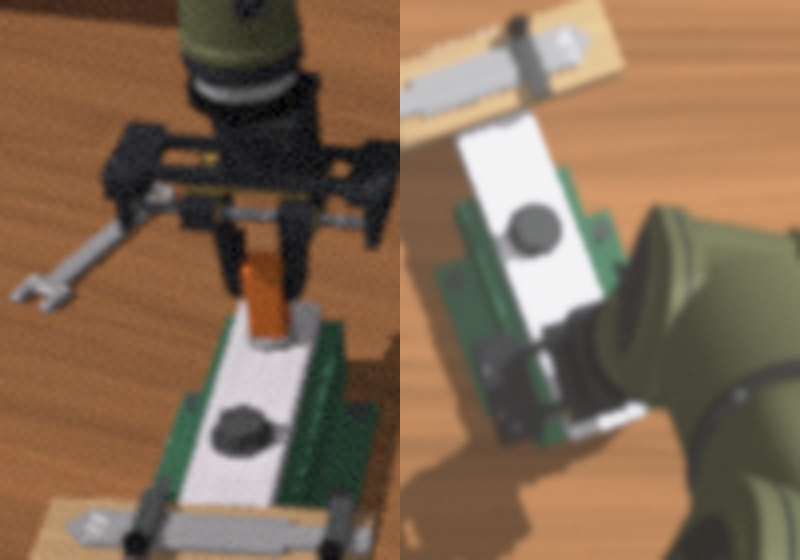

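Emit:
send_rows([
  [[0, 0, 0, 0.05, -0.03, 0, 1], [0, 0, 0, 0, 0, -0.05, 1], [0, 0, 0, 0, 0, -0.03, 1], [0, 0, 0, 0, 0, 0, 1], [0, 0, 0, 0, 0, 0, 1]],
])

```text
clock: 10.67
tool_pos: [0.5154, -0.2254, 0.0896]
eef_rot: [0.094, -0.7, 0.702, -0.095]
contact_force: [-3.1, -6.0, 11.4]
opening: 0.291
```

```bash
python3 go.py .5172 -.2259 .0897 -1.30
```

```text
t 10.67 pos [ 0.5154 -0.2254  0.0896] yaw -1.3027920505878987 open 0.291 F [-3.1182 -6.0315 11.4205] M [-1.3156  0.8559 -0.014 ]
turn units [-0.0393 -0.0349 -0.0076] shift units (now axes) [-0.0801 -0.0073  0.0469] (goal axes) [-0.08   -0.0075  0.0471] worldd mm [ 1.7931 -0.4806  0.1497]
```

Emit:
send_rows([
  [[0, 0, 0, 0, 0, 0.05, 1], [0, 0, 0, 0, -0.3, 0, 1], [0, 0, 0, 0, -0.5, 0, 1], [0, 0, 0, 0, -0.6, 0, 1], [0, 0, 0, 0, -0.6, 0, 1]],
])

```text
clock: 11.08
tool_pos: [0.5157, -0.2225, 0.1284]
eef_rot: [-0.096, 0.702, -0.7, 0.095]
contact_force: [-0.4, 0.5, -3.2]
opening: 0.293
```

Emit:
send_rows([
  [[0, 0, 0, 0, -0.7, 0, 1], [0, 0, 0, 0, -0.8, 0, 1], [0, 0, 0, 0, -0.8, 0, 1], [0, 0, 0, 0, -0.5, 0, 1], [0, 0, 0, 0, 0, 0, 1]],
])

```text
clock: 11.5
tool_pos: [0.5173, -0.2232, 0.1862]
eef_rot: [0.094, -0.701, 0.701, -0.097]
contact_force: [0.3, 0.4, -3.7]
opening: 0.293
```

```bash
python3 look.py i 190 90 340 120;python3 go.py .578 .1207 .185 -1.30
```

```text
t 11.6 pos [ 0.5156 -0.2233  0.1841] yaw -1.2999302578877998 open 0.285 F [-0.3628  0.421  -3.413 ] M [ 0.096   0.1018 -0.0133]
turn units [ 0.0118  0.0009 -0.0049] shift units (now axes) [ -7.609   -0.0289 -15.74  ] (goal axes) [ -7.6079  -0.0467 -15.7405] worldd mm [ 62.4012 344.0404   0.9341]
```

View pics/L_i.png

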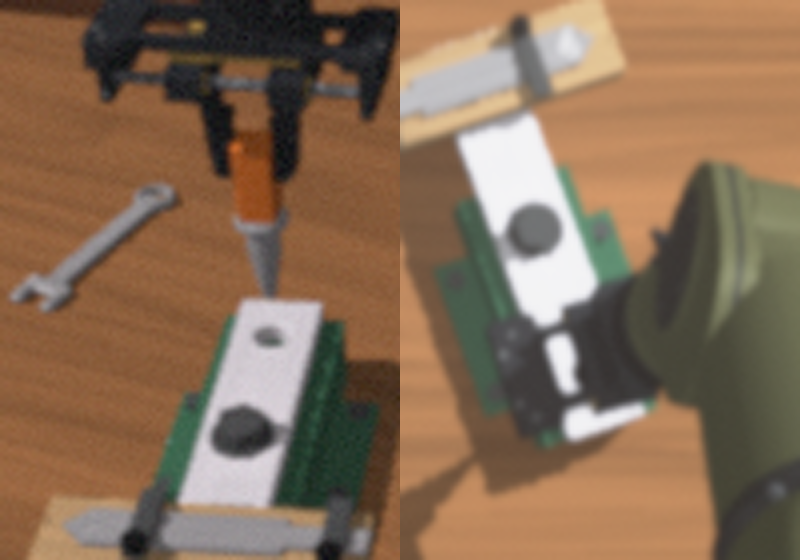

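Emit:
send_rows([
  [[0, 0, 0, -0.24, 0, -0.5, 1], [0, 0, 0, -0.48, 0, -1, 1], [0, 0, 0, -0.48, 0, -1, 1], [0, 0, 0, -0.48, 0, -1, 1], [0, 0, 0, -0.48, 0, -1, 1]],
])

```text
clock: 12.02
tool_pos: [0.5326, -0.1236, 0.1832]
eef_rot: [-0.096, 0.701, -0.7, 0.095]
contact_force: [-0.4, 0.3, -3.3]
opening: 0.292
```

Emit:
send_rows([
  [[0, 0, 0, -0.48, 0, -1, 1], [0, 0, 0, -0.48, 0, -1, 1], [0, 0, 0, -0.48, 0, -1, 1], [0, 0, 0, -0.48, 0, -1, 1], [0, 0, 0, -0.48, 0, -1, 1]],
])

```text
clock: 12.43
tool_pos: [0.5519, -0.0144, 0.1831]
eef_rot: [-0.096, 0.701, -0.7, 0.095]
contact_force: [-0.2, -0.3, -2.6]
opening: 0.294
```

Emit:
send_rows([
  [[0, 0, 0, -0.48, 0, -1, 1], [0, 0, 0, -0.48, 0, -1, 1], [0, 0, 0, -0.48, 0, -1, 1], [0, 0, 0, -0.48, 0, -1, 1], [0, 0, 0, -0.48, 0, -1, 1]],
])

```text
clock: 12.85
tool_pos: [0.5712, 0.0946, 0.183]
eef_rot: [-0.096, 0.701, -0.7, 0.095]
contact_force: [0.0, -0.1, -2.3]
opening: 0.293
```

Emit:
send_rows([
  [[0, 0, 0, -0.36, 0, -0.7, 1], [0, 0, 0, -0.22, 0, -0.42, 1], [0, 0, 0, -0.11, 0, -0.2, 1], [0, 0, 0, 0, 0, 0, 1], [0, 0, 0, 0, 0, 0, 1]],
])

```text
clock: 13.27
tool_pos: [0.5781, 0.1203, 0.1838]
eef_rot: [0.095, -0.7, 0.701, -0.094]
contact_force: [0.0, -0.5, -2.5]
opening: 0.295
```

```bash
python3 look.py j 320 110 320 110;python3 go.py .579 .1209 .185 -1.30
python3 - <<'E'
from h import *
print("hole from scene_i",atz("scene",full([(268,337)],(190,90),4)[0],.066))
a=np.load("pics/scene_j.npz")["img"][150:210,220:290,::-1];b=np.load("pics/top_j.npz")["img"][140:240,340:420,::-1]
a=cv2.resize(a,None,fx=5.7,fy=5.7,interpolation=cv2.INTER_CUBIC);b=cv2.resize(b,None,fx=5,fy=5,interpolation=cv2.INTER_CUBIC)
c=np.zeros((500,800,3),np.uint8);c[:a.shape[0],:a.shape[1]]=a;c[:,400:]=b;cv2.imwrite("pics/jig_j.png",c)
E
```

```text
t 13.37 pos [0.5784 0.1195 0.1841] yaw -1.3031661942541217 open 0.291 F [ 0.5154  0.2156 -2.2072] M [-0.0237 -0.0129  0.0051]
turn units [-0.0148 -0.0396  0.0126] shift units (now axes) [-0.0476 -0.0448 -0.0573] (goal axes) [-0.0478 -0.0447 -0.0572] worldd mm [0.6156 1.3581 0.8931]
hole from scene_i [ 0.5187 -0.2278  0.066 ]
```

View pics/L_j.png

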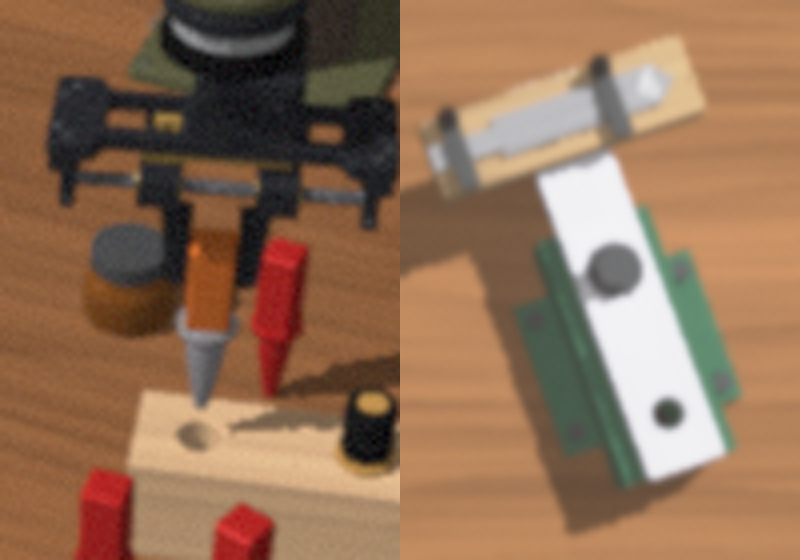

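View pics/jig_j.png

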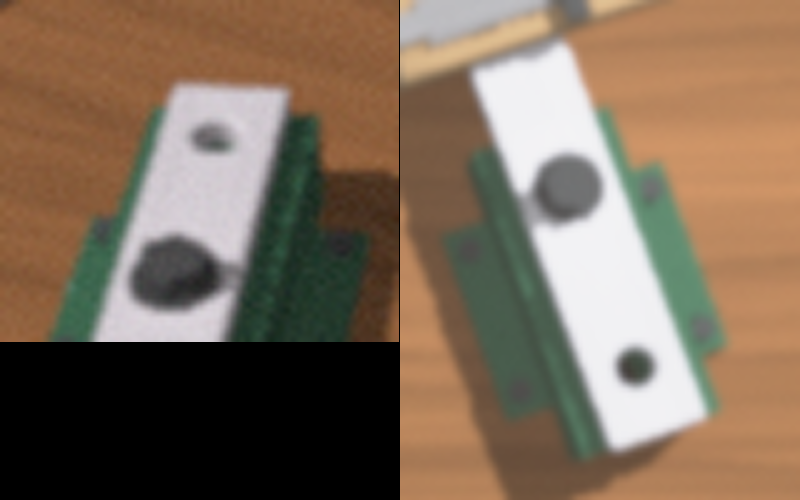

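Emit:
send_rows([
  [[0, 0, 0, 0, 0.3, 0, 1], [0, 0, 0, 0, 0.6, 0, 1], [0, 0, 0, 0, 0.6, 0, 1], [0, 0, 0, 0, 0.5, 0, 1], [0, 0, 0, 0, 0.4, 0, 1]],
])

```text
clock: 13.78
tool_pos: [0.5781, 0.1206, 0.1351]
eef_rot: [0.095, -0.701, 0.701, -0.094]
contact_force: [0.2, -0.6, -3.0]
opening: 0.292
```

```bash
python3 look.py k 320 110 320 110;python3 go.py .579 .1209 .099 -1.30
```

```text
t 13.88 pos [0.5775 0.1207 0.1347] yaw -1.3014335228061649 open 0.29 F [ 0.0585  0.3211 -3.2576] M [-0.0194  0.0429 -0.0388]
turn units [-0.0024 -0.0179  0.0401] shift units (now axes) [-0.0801  1.7865  0.0097] (goal axes) [-0.0743  1.7867  0.0102] worldd mm [  1.487    0.2012 -35.7343]
```

View pics/L_k.png

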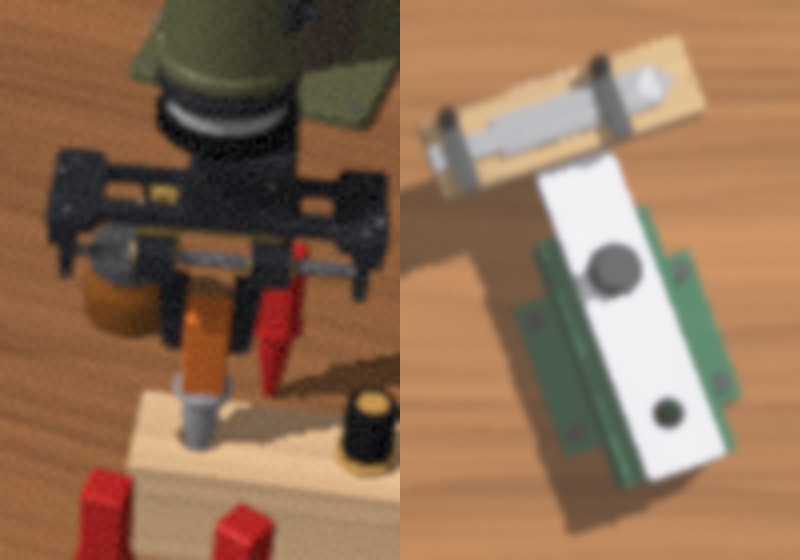

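Emit:
send_rows([
  [[0, 0, 0, 0, 0.4, 0, 1], [0, 0, 0, 0, 0.5, 0, 1], [0, 0, 0, 0, 0.4, 0, 1], [0, 0, 0, 0, 0.3, 0, 1], [0, 0, 0, 0, 0.15, 0, 1]],
])

```text
clock: 14.3
tool_pos: [0.578, 0.1213, 0.1001]
eef_rot: [0.096, -0.701, 0.701, -0.095]
contact_force: [-0.3, 0.1, -2.7]
opening: 0.295
```

```bash
python3 go.py .579 .1209 .099 -1.30
```

```text
t 14.3 pos [0.578  0.1213 0.1001] yaw -1.300913142228532 open 0.295 F [-0.2662  0.1036 -2.7424] M [ 0.007   0.0653 -0.0305]
turn units [-0.0003 -0.0114  0.0213] shift units (now axes) [-0.045   0.0534  0.0313] (goal axes) [-0.0448  0.0535  0.0314] worldd mm [ 1.0318 -0.3646 -1.0694]
```

Emit:
send_rows([
  [[0, 0, 0, 0, 0.07, 0, 1], [0, 0, 0, 0, 0, 0, 1], [0, 0, 0, 0, 0, 0, 0.2], [0, 0, 0, 0, 0, 0, -0.2], [0, 0, 0, 0, 0, 0, -0.3]],
])

```text
clock: 14.72
tool_pos: [0.5793, 0.1216, 0.1007]
eef_rot: [-0.094, 0.701, -0.701, 0.096]
contact_force: [0.1, 0.3, -0.2]
opening: 0.495
```

Emit:
send_rows([
  [[0, 0, 0, 0, 0, 0, -0.5], [0, 0, 0, 0, 0, 0, -0.5], [0, 0, 0, 0, 0, 0, -0.5], [0, 0, 0, 0, 0, 0, -0.5], [0, 0, 0, 0, 0, 0, -0.5]],
])

```text
clock: 15.13
tool_pos: [0.5787, 0.1214, 0.1]
eef_rot: [0.095, -0.701, 0.701, -0.095]
contact_force: [-0.6, -0.5, -0.8]
opening: 0.75
```

Emit:
send_rows([
  [[0, 0, 0, 0, -0.3, 0, -0.5], [0, 0, 0, 0, -0.7, 0, -0.5], [0, 0, 0, 0, -0.8, 0, -0.5], [0, 0, 0, 0, -0.8, 0, -0.5], [0, 0, 0, 0, -0.4, 0, -0.5]],
])

```text
clock: 15.55
tool_pos: [0.5796, 0.1216, 0.162]
eef_rot: [-0.094, 0.701, -0.701, 0.096]
contact_force: [-0.4, -0.8, -0.1]
opening: 0.748
```

```bash
python3 look.py l 320 110 320 110;python3 go.py .557 .2185 .16 -1.30
python3 - <<'E'
from h import *
t=np.load("pics/top_l.npz")["img"][150:230,350:420,::-1]
cv2.imwrite("pics/jt.png",cv2.resize(t,None,fx=7,fy=7,interpolation=cv2.INTER_CUBIC))
E
```

```text
t 15.65 pos [0.5798 0.1216 0.1616] yaw -1.301067833742628 open 0.753 F [ 0.7772  0.1977 -0.0665] M [ 0.0181 -0.0301  0.0097]
turn units [-0.0013 -0.0133 -0.0436] shift units (now axes) [-0.1932  0.078  -4.9709] (goal axes) [-0.1987  0.0778 -4.9707] worldd mm [-22.7628  96.8535  -1.5559]
```

View pics/L_l.png

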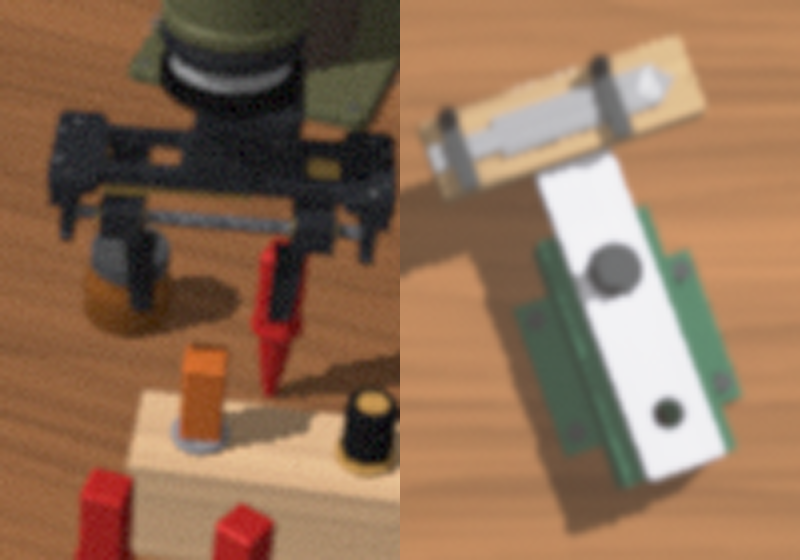

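View pics/jt.png

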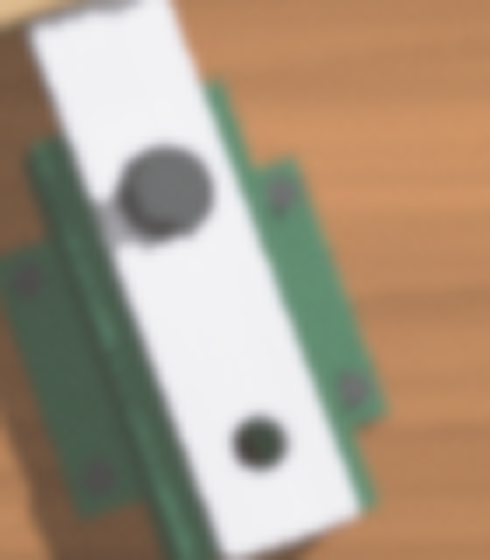

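Emit:
send_rows([
  [[0, 0, 0, 0, -0.6, 0, -0.5], [0, 0, 0, -0.05, -0.2, -0.9, -0.5], [0, 0, 0, -0.05, 0, -1, -0.5], [0, 0, 0, -0.05, 0, -1, -0.5], [0, 0, 0, -0.05, 0, -1, -0.5]],
])

```text
clock: 16.07
tool_pos: [0.5609, 0.1981, 0.175]
eef_rot: [0.095, -0.701, 0.701, -0.094]
contact_force: [-1.0, 0.3, -0.0]
opening: 0.749
```

Emit:
send_rows([
  [[0, 0, 0, -0.04, 0, -0.7, -0.5], [0, 0, 0, 0, 0, -0.4, -0.5], [0, 0, 0, 0, 0, 0, -0.5], [0, 0, 0, 0, 0.5, 0, -0.5], [0, 0, 0, 0, 0.5, 0, -0.5]],
])

```text
clock: 16.48
tool_pos: [0.5574, 0.2173, 0.1554]
eef_rot: [0.094, -0.7, 0.701, -0.095]
contact_force: [-0.8, 0.3, -0.2]
opening: 0.747
```

```bash
python3 look.py m 340 110 180 130;python3 go.py .557 .2185 .12 -1.30
python3 - <<'E'
from h import *
print("swing hole",tri(full([(268,337)],(190,90),4)[0],full([(260,441)],(350,150),7)[0]), atz("top",full([(260,441)],(350,150),7)[0],.066))
E
```

```text
t 16.58 pos [0.5555 0.2166 0.1536] yaw -1.3030989031993911 open 0.75 F [-0.2281  0.757   0.8081] M [ 0.0174  0.0152 -0.0004]
turn units [-0.0236 -0.0388  0.0555] shift units (now axes) [-0.1035  1.6789 -0.0757] (goal axes) [-0.0963  1.6795 -0.0722] worldd mm [  1.4697   1.9059 -33.5893]
swing hole (array([ 0.5178, -0.2269,  0.0654]), np.float64(0.002450728977088811)) [ 0.5173 -0.2256  0.066 ]
```

View pics/L_m.png

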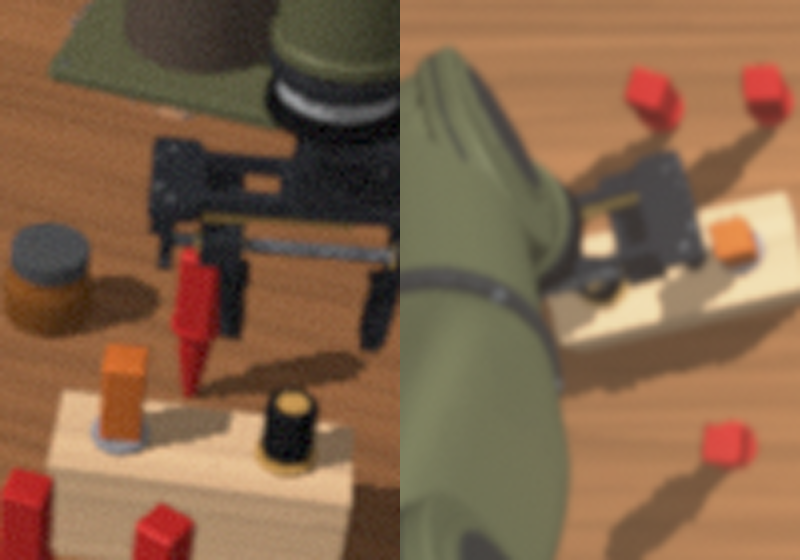

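Emit:
send_rows([
  [[0, 0, 0, 0, 0.4, 0, -0.5], [0, 0, 0, 0, 0.6, 0, -0.5], [0, 0, 0, 0, 0.5, 0, -0.5], [0, 0, 0, 0, 0.3, 0, -0.2], [0, 0, 0, 0, 0, 0, 0]],
], force=5)

```text
clock: 17.0
tool_pos: [0.5557, 0.2183, 0.1182]
eef_rot: [0.096, -0.7, 0.701, -0.094]
contact_force: [0.3, -0.2, -0.1]
opening: 0.622
```

Emit:
send_rows([
  [[0, 0, 0, 0, 0, 0, 0.4], [0, 0, 0, 0, 0, 0, 0.4], [0, 0, 0, 0, 0, 0, 0.4], [0, 0, 0, 0, 0, 0, 0.4], [0, 0, 0, 0, 0, 0, 0.4]],
])

```text
clock: 17.42
tool_pos: [0.5569, 0.2191, 0.1204]
eef_rot: [-0.095, 0.701, -0.701, 0.095]
contact_force: [-0.6, -0.6, -0.4]
opening: 0.3
```

```bash
python3 look.py n 340 110 180 130;python3 go.py .557 .2185 .12 -1.30
```

```text
t 17.52 pos [0.5568 0.2191 0.1202] yaw -1.3009941391428341 open 0.299 F [-1.0191  0.6712  0.1035] M [ 0.0105  0.0232 -0.0282]
turn units [ 0.0001 -0.0124 -0.0069] shift units (now axes) [-0.0039  0.01    0.0322] (goal axes) [-0.0038  0.01    0.0322] worldd mm [ 0.2461 -0.6006 -0.2003]
```

View pics/L_n.png

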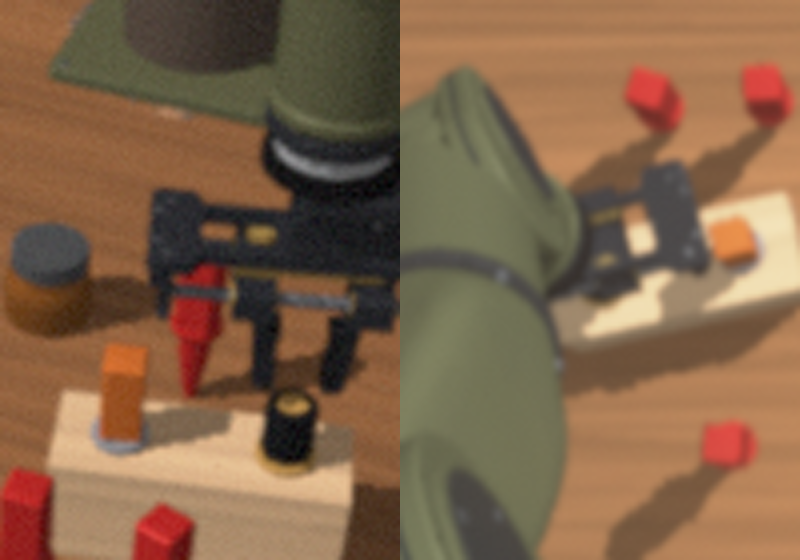

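Emit:
send_rows([
  [[0, 0, 0, 0, 0, 0, -0.4], [0, 0, 0, 0, 0, 0, -0.4], [0, 0, 0, 0, 0, 0, -0.4], [0, 0, 0, 0, 0, 0, -0.4], [0, 0, 0, 0, 0, 0, -0.4]],
])

```text
clock: 17.93
tool_pos: [0.5566, 0.219, 0.1199]
eef_rot: [0.095, -0.701, 0.701, -0.095]
contact_force: [-0.2, 0.0, 0.4]
opening: 0.656
```

Emit:
send_rows([
  [[0, 0, 0, 0, 0.2, 0, -0.4], [0, 0, 0, 0, 0.4, 0, -0.4], [0, 0, 0, 0, 0.3, 0, -0.4], [0, 0, 0, 0, 0.2, 0, -0.4], [0, 0, 0, 0, 0.1, 0, -0.4]],
])

```text
clock: 18.35
tool_pos: [0.5559, 0.2188, 0.0947]
eef_rot: [0.096, -0.7, 0.701, -0.095]
contact_force: [-0.1, -0.7, -0.3]
opening: 0.7
```

```bash
python3 look.py o 340 110 180 130;python3 go.py .557 .2185 .076 -1.30
```

```text
t 18.45 pos [0.5562 0.2189 0.0952] yaw -1.3009826327125926 open 0.699 F [-0.368  -0.9348 -0.0713] M [0.0072 0.0193 0.0053]
turn units [-0.003  -0.0123  0.0152] shift units (now axes) [-0.0349  0.9594  0.0287] (goal axes) [-0.0337  0.9594  0.029 ] worldd mm [  0.8039  -0.3779 -19.1881]
```

View pics/L_o.png

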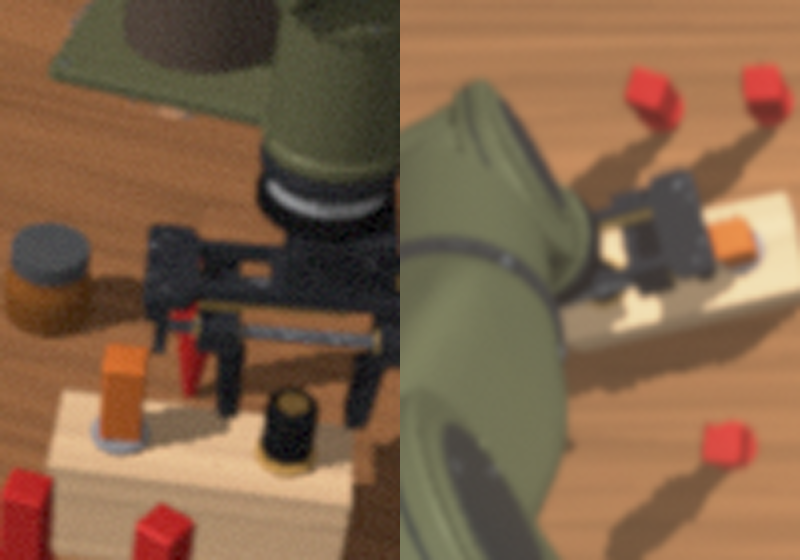

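Emit:
send_rows([
  [[0, 0, 0, 0, 0.3, 0, -0.4], [0, 0, 0, 0, 0.25, 0, -0.4], [0, 0, 0, 0, 0, 0, 0], [0, 0, 0, 0, 0, 0, 0.5], [0, 0, 0, 0, 0, 0, 1]],
], force=40)

```text
clock: 18.87
tool_pos: [0.5567, 0.219, 0.0849]
eef_rot: [0.095, -0.701, 0.701, -0.095]
contact_force: [-0.3, -0.5, -0.1]
opening: 0.5
```

```bash
python3 look.py p 340 110 180 130;python3 go.py .557 .2185 .085 -1.30
```

```text
t 18.97 pos [0.5568 0.2191 0.0851] yaw -1.300947853435953 open 0.404 F [ 0.3861 -0.247  -0.3469] M [-0.0623 -0.0417 -0.0515]
turn units [-0.0001 -0.0118 -0.0054] shift units (now axes) [-0.0037  0.0052  0.0326] (goal axes) [-0.0037  0.0052  0.0327] worldd mm [ 0.2455 -0.6096 -0.1047]
```

View pics/L_p.png

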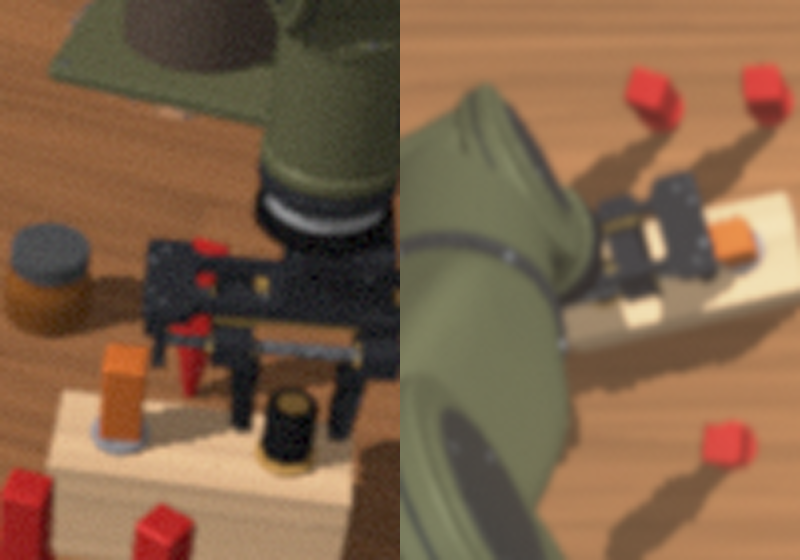

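Emit:
send_rows([
  [[0, 0, 0, 0, 0, 0, 1], [0, 0, 0, 0, 0, 0, 1], [0, 0, 0, 0, 0, 0, 1], [0, 0, 0, 0, 0, 0, 1], [0, 0, 0, 0, 0, 0, 1]],
])

```text
clock: 19.38
tool_pos: [0.5568, 0.2192, 0.0851]
eef_rot: [-0.095, 0.701, -0.701, 0.095]
contact_force: [0.6, 1.4, 1.9]
opening: 0.35
```

```bash
python3 go.py .557 .2185 .085 -1.30
```

```text
t 19.38 pos [0.5568 0.2192 0.0851] yaw -1.3009124941074577 open 0.35 F [0.5826 1.3681 1.885 ] M [ 0.0264  0.0244 -0.0014]
turn units [ 0.0013 -0.0114 -0.0062] shift units (now axes) [-0.0026  0.0067  0.0368] (goal axes) [-0.0026  0.0067  0.0368] worldd mm [ 0.2461 -0.6951 -0.1345]
```

Emit:
send_rows([
  [[0, 0, 0, 0, 0, 0, 1], [0, 0, 0, 0, -0.2, 0, 1], [0, 0, 0, 0, -0.3, 0, 1], [0, 0, 0, 0, -0.3, 0, 1], [0, 0, 0, 0, -0.2, 0, 1]],
])

```text
clock: 19.8
tool_pos: [0.5567, 0.2189, 0.1055]
eef_rot: [0.095, -0.701, 0.701, -0.095]
contact_force: [0.1, -1.2, -3.0]
opening: 0.348
```

```bash
python3 look.py q 340 110 180 130;python3 go.py .557 .2185 .105 -1.30
```

```text
t 19.9 pos [0.5572 0.2192 0.1059] yaw -1.3010566311614944 open 0.354 F [-0.0786 -0.5119 -3.8496] M [-0.0193  0.0482 -0.0218]
turn units [ 0.0011 -0.0132 -0.0211] shift units (now axes) [0.0182 0.0428 0.0305] (goal axes) [0.0181 0.0428 0.0305] worldd mm [-0.1862 -0.6847 -0.8565]
```

View pics/L_q.png

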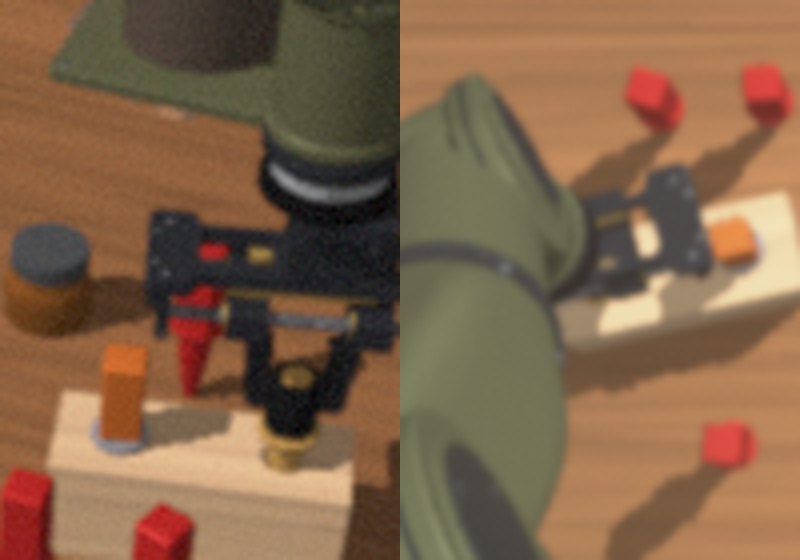

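Emit:
send_rows([
  [[0, 0, 0, 0, -0.5, 0, 1], [0, 0, 0, 0, -0.9, 0, 1], [0, 0, 0, 0, -1, 0, 1], [0, 0, 0, 0, -1, 0, 1], [0, 0, 0, 0, -1, 0, 1]],
])

```text
clock: 20.32
tool_pos: [0.5562, 0.2189, 0.1942]
eef_rot: [0.095, -0.701, 0.701, -0.095]
contact_force: [0.5, -0.1, -3.9]
opening: 0.352
```

Emit:
send_rows([
  [[0, 0, 0, 0, -1, 0, 1], [0, 0, 0, 0.1, -0.6, 0.3, 1], [0, 0, 0, 0.38, 0, 1, 1], [0, 0, 0, 0.38, 0, 1, 1], [0, 0, 0, 0.38, 0, 1, 1]],
])

```text
clock: 20.73
tool_pos: [0.5497, 0.1475, 0.2252]
eef_rot: [0.095, -0.7, 0.701, -0.095]
contact_force: [-0.2, -0.1, -3.4]
opening: 0.352
```

Emit:
send_rows([
  [[0, 0, 0, 0.38, 0, 1, 1], [0, 0, 0, 0.38, 0, 1, 1], [0, 0, 0, 0.38, 0, 1, 1], [0, 0, 0, 0.38, 0, 1, 1], [0, 0, 0, 0.38, 0, 1, 1]],
])

```text
clock: 21.15
tool_pos: [0.5395, 0.0406, 0.2249]
eef_rot: [0.095, -0.701, 0.701, -0.095]
contact_force: [-0.1, 0.4, -3.5]
opening: 0.352
```

Emit:
send_rows([
  [[0, 0, 0, 0.38, 0, 1, 1], [0, 0, 0, 0.38, 0, 1, 1], [0, 0, 0, 0.38, 0, 1, 1], [0, 0, 0, 0.38, 0, 1, 1], [0, 0, 0, 0.38, 0, 1, 1]],
])

```text
clock: 21.57
tool_pos: [0.5294, -0.0659, 0.225]
eef_rot: [0.095, -0.701, 0.701, -0.095]
contact_force: [0.7, 0.1, -3.5]
opening: 0.352
```

Emit:
send_rows([
  [[0, 0, 0, 0.38, 0, 1, 1], [0, 0, 0, 0.38, 0, 1, 1], [0, 0, 0, 0.38, 0, 1, 1], [0, 0, 0, 0.38, 0, 1, 1], [0, 0, 0, 0.38, 0, 1, 1]],
])

```text
clock: 21.98
tool_pos: [0.5193, -0.1722, 0.2249]
eef_rot: [0.095, -0.701, 0.701, -0.095]
contact_force: [0.3, -0.4, -2.8]
opening: 0.357
```

Emit:
send_rows([
  [[0, 0, 0, 0.35, 0, 1, 1], [0, 0, 0, 0.3, 0, 0.8, 1], [0, 0, 0, 0.2, 0, 0.5, 1], [0, 0, 0, 0.12, 0, 0.3, 1], [0, 0, 0, 0, 0, 0, 1]],
])

```text
clock: 22.4
tool_pos: [0.5148, -0.2275, 0.2249]
eef_rot: [0.095, -0.701, 0.701, -0.094]
contact_force: [-0.2, -0.4, -4.1]
opening: 0.349
```

```bash
python3 look.py r 190 80 340 120;python3 go.py .516 -.2262 .155 -1.30
```

```text
t 22.5 pos [ 0.5156 -0.2248  0.2249] yaw -1.2999677477286709 open 0.348 F [-0.3759  0.8884 -3.2746] M [ 0.0456 -0.0115 -0.0216]
turn units [ 0.0137  0.0004 -0.0018] shift units (now axes) [-0.0016  3.493   0.0764] (goal axes) [-0.0021  3.4931  0.0726] worldd mm [  0.4285  -1.387  -69.8616]
```

View pics/L_r.png

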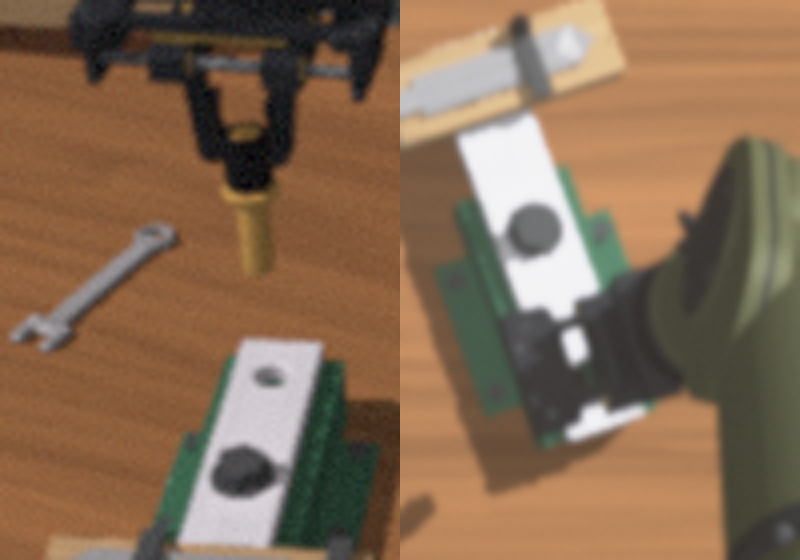

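Emit:
send_rows([
  [[0, 0, 0, 0, 0.5, 0, 1], [0, 0, 0, 0, 0.9, 0, 1], [0, 0, 0, 0, 0.9, 0, 1], [0, 0, 0, 0, 0.8, 0, 1], [0, 0, 0, 0, 0.6, 0, 1]],
])

```text
clock: 22.92
tool_pos: [0.5151, -0.224, 0.149]
eef_rot: [-0.097, 0.701, -0.7, 0.095]
contact_force: [-0.2, 0.3, -3.2]
opening: 0.355
```

Emit:
send_rows([
  [[0, 0, 0, 0, 0.2, 0, 1], [0, 0, 0, 0, 0, 0, 1], [0, 0, 0, 0, 0, 0, 1], [0, 0, 0, 0, 0, 0, 1], [0, 0, 0, 0, 0, 0, 1]],
])

```text
clock: 23.33
tool_pos: [0.5162, -0.2261, 0.1478]
eef_rot: [0.095, -0.7, 0.701, -0.096]
contact_force: [0.6, -0.5, -3.6]
opening: 0.35
```

```bash
python3 go.py .516 -.2262 .075 -1.30; python3 look.py s 190 80 340 120
python3 - <<'E'
from h import *
from plant import get_state
a=np.load("pics/scene_s.npz")["img"][130:190,225:295,::-1]
cv2.imwrite("pics/s2.png",cv2.resize(a,None,fx=10,fy=10,interpolation=cv2.INTER_CUBIC))
p=get_state()["tool_pos"]
print((proj("scene",[p-[0,0,.0701]])-[225,130]+.5)*10-.5,(proj("scene",[[.516,-.2262,.066]])-[225,130]+.5)*10-.5)
E
```

```text
t 23.33 pos [ 0.5162 -0.2261  0.1478] yaw -1.3007709370816167 open 0.35 F [ 0.6418 -0.4767 -3.5635] M [-0.0458  0.0307  0.0425]
turn units [-0.0132 -0.0096 -0.0188] shift units (now axes) [ 0.0172  3.6381 -0.0002] (goal axes) [0.0117 3.6381 0.0036] worldd mm [ -0.2071  -0.1324 -72.7616]
[[327.0529 405.8468]] [[330.3574 439.1692]]
```

View pics/s2.png

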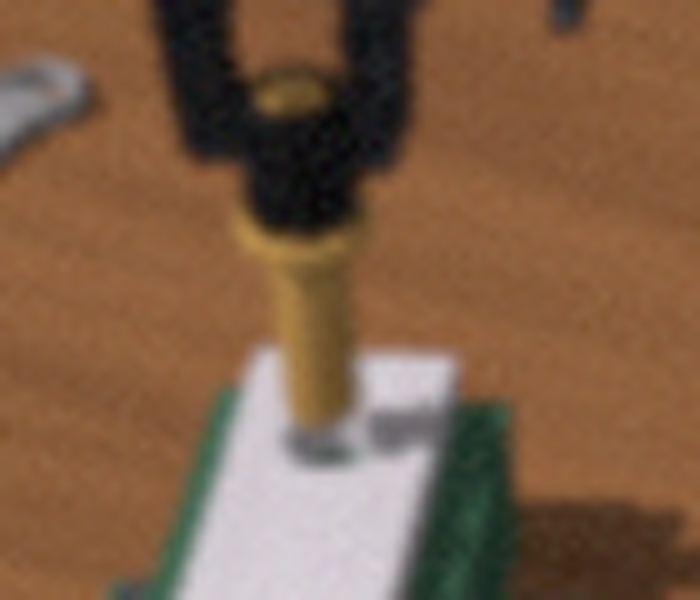

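Emit:
send_rows([
  [[0, 0, 0, 0, 0.2, 0, 1], [0, 0, 0, 0, 0.2, 0, 1], [0, 0, 0, 0, 0.2, 0, 1], [0, 0, 0, 0, 0.2, 0, 1], [0, 0, 0, 0, 0.1, 0, 1]],
])

```text
clock: 23.85
tool_pos: [0.5151, -0.2258, 0.1281]
eef_rot: [-0.095, 0.701, -0.701, 0.095]
contact_force: [-0.1, 1.0, -3.2]
opening: 0.353
```

```bash
python3 go.py .516 -.2262 .0761 -1.30
```

```text
t 23.85 pos [ 0.5151 -0.2258  0.1281] yaw -1.3009221736679621 open 0.353 F [-0.0872  1.019  -3.1724] M [0.0219 0.0047 0.0428]
turn units [ 0.0079 -0.0115  0.0117] shift units (now axes) [-0.0392  2.5988  0.0301] (goal axes) [-0.0368  2.5988  0.0285] worldd mm [  0.8607  -0.3523 -51.9769]
```

Emit:
send_rows([
  [[0, 0, 0, 0, 0.15, 0, 1], [0, 0, 0, 0, 0.2, 0, 1], [0, 0, 0, 0, 0.2, 0, 1], [0, 0, 0, 0, 0.2, 0, 1], [0, 0, 0, 0, 0.15, 0, 1]],
])

```text
clock: 24.27
tool_pos: [0.5154, -0.2259, 0.1104]
eef_rot: [-0.095, 0.701, -0.701, 0.095]
contact_force: [0.4, 0.4, -3.6]
opening: 0.352
```

```bash
python3 go.py .516 -.2262 .0761 -1.30
```

```text
t 24.27 pos [ 0.5154 -0.2259  0.1104] yaw -1.3008873868784618 open 0.352 F [ 0.368   0.3713 -3.5981] M [ 0.0445  0.0143 -0.0171]
turn units [ 0.0021 -0.0111  0.0037] shift units (now axes) [-0.0252  1.7138  0.0212] (goal axes) [-0.0246  1.7138  0.0209] worldd mm [  0.5865  -0.2717 -34.2758]
```

In the base hole with no contact force. I'll continue down to seat the flange.

Emit:
send_rows([
  [[0, 0, 0, 0, 0.3, 0, 1], [0, 0, 0, 0, 0.4, 0, 1], [0, 0, 0, 0, 0.4, 0, 1], [0, 0, 0, 0, 0.3, 0, 1], [0, 0, 0, 0, 0.15, 0, 1]],
])

```text
clock: 24.68
tool_pos: [0.5149, -0.2257, 0.0786]
eef_rot: [-0.096, 0.701, -0.7, 0.095]
contact_force: [0.3, 0.3, -3.3]
opening: 0.353
```

```bash
python3 go.py .516 -.2262 .0761 -1.30
```

```text
t 24.68 pos [ 0.5149 -0.2257  0.0786] yaw -1.300843052565253 open 0.353 F [ 0.254   0.2794 -3.268 ] M [-0.0568 -0.0083  0.024 ]
turn units [ 0.0127 -0.0105  0.0192] shift units (now axes) [-0.0485  0.1259  0.0376] (goal axes) [-0.0482  0.126   0.0375] worldd mm [ 1.1304 -0.465  -2.5195]
```

Emit:
send_rows([
  [[0, 0, 0, 0, 0.1, 0, 1], [0, 0, 0, 0, 0.1, 0, 1], [0, 0, 0, 0, 0.08, 0, 1], [0, 0, 0, 0, 0, 0, 1], [0, 0, 0, 0, 0, 0, 1]],
])

```text
clock: 25.1
tool_pos: [0.5155, -0.226, 0.076]
eef_rot: [0.095, -0.701, 0.701, -0.095]
contact_force: [-2.7, 2.0, 10.4]
opening: 0.353
```

```bash
python3 go.py .516 -.2262 .0761 -1.30
```

```text
t 25.1 pos [ 0.5155 -0.226   0.076 ] yaw -1.3010835086992125 open 0.353 F [-2.7407  2.0354 10.4215] M [0.402  0.7135 0.0003]
turn units [-0.007  -0.0135 -0.0059] shift units (now axes) [-0.0197 -0.0042  0.0171] (goal axes) [-0.0197 -0.0043  0.0171] worldd mm [ 0.4706 -0.2249  0.085 ]
```

Seated: z force rises to +13 N net at TCP 0.076 (0.0761 expected). Release, back off upward, and check.

Emit:
send_rows([
  [[0, 0, 0, 0, 0, 0, 0.2], [0, 0, 0, 0, 0, 0, 0], [0, 0, 0, 0, 0, 0, -0.4], [0, 0, 0, 0, 0, 0, -0.4], [0, 0, 0, 0, 0, 0, -0.4]],
])

```text
clock: 25.52
tool_pos: [0.5158, -0.2261, 0.0743]
eef_rot: [0.095, -0.701, 0.701, -0.095]
contact_force: [0.3, 1.1, -0.7]
opening: 0.678
```

Emit:
send_rows([
  [[0, 0, 0, 0, 0, 0, -0.4], [0, 0, 0, 0, 0, 0, -0.4], [0, 0, 0, 0, -0.2, 0, -0.4], [0, 0, 0, 0, -0.5, 0, -0.4], [0, 0, 0, 0, -0.9, 0, -0.4]],
])

```text
clock: 25.93
tool_pos: [0.5145, -0.2256, 0.1059]
eef_rot: [-0.096, 0.701, -0.7, 0.094]
contact_force: [-0.6, 0.5, 0.3]
opening: 0.699
```

Emit:
send_rows([
  [[0, 0, 0, 0, -1, 0, -0.4], [0, 0, 0, 0, -1, 0, -0.4], [0, 0, 0, 0, -1, 0, -0.4], [0, 0, 0, 0, -1, 0, -0.4], [0, 0, 0, 0, -1, 0, -0.4]],
])

```text
clock: 26.35
tool_pos: [0.5154, -0.226, 0.2083]
eef_rot: [0.095, -0.701, 0.701, -0.095]
contact_force: [0.3, 0.1, -0.6]
opening: 0.705
```

Emit:
send_rows([
  [[0, 0, 0, 1, 0, 0.5, -0.4], [0, 0, 0, 1, 0, 1, -0.4], [0, 0, 0, 0.5, 0, 1, -0.4], [0, 0, 0, 0, 0, 1, -0.4], [0, 0, 0, 0, 0, 0.5, -0.4]],
])

```text
clock: 26.77
tool_pos: [0.4881, -0.3198, 0.2075]
eef_rot: [0.094, -0.7, 0.702, -0.094]
contact_force: [0.1, 0.2, 0.7]
opening: 0.702
```

Run:
```python
from h import *
from plant import imaging,get_state
for n in("scene","top"):
    s=imaging.snapshot(n); np.savez(f"pics/{n}_z.npz",**s)
a=np.load("pics/scene_z.npz")["img"][:,:,::-1]; cv2.imwrite("pics/z1.png",a)
c=cv2.resize(a[130:230,200:300],None,fx=4,fy=4,interpolation=cv2.INTER_CUBIC)
b=np.load("pics/top_z.npz")["img"][:,:,::-1]; cv2.imwrite("pics/z2.png",b)
d=cv2.resize(b[135:235,330:430],None,fx=4,fy=4,interpolation=cv2.INTER_CUBIC)
cv2.imwrite("pics/z3.png",np.hstack([c,d])); print(get_state()["tool_pos"],get_state()["contact_force"])
```

```text
[ 0.489  -0.3182  0.2069] [-0.      0.5625 -0.5595]
```

View pics/z3.png

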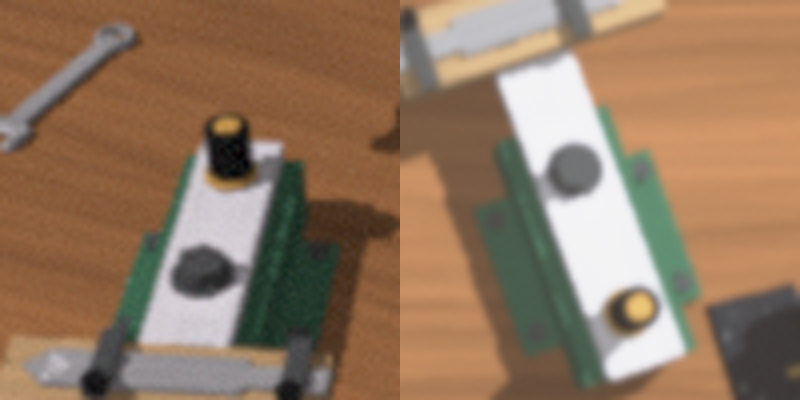

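View pics/z1.png

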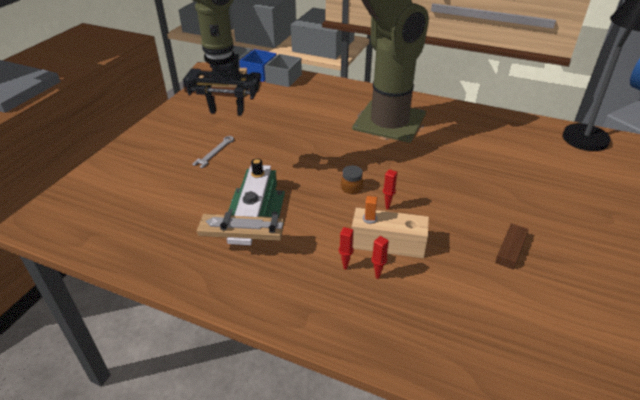

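View pics/z2.png

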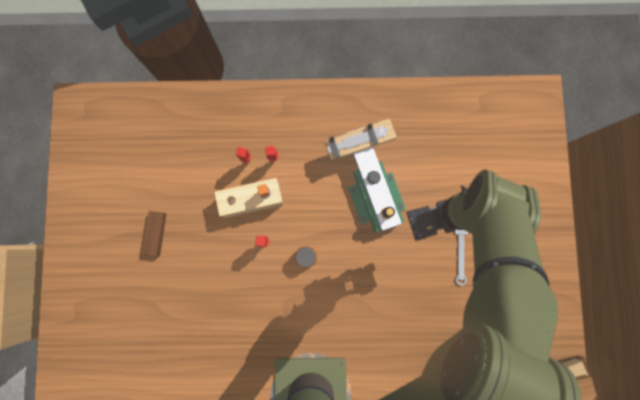

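Run:
```python
from h import *
print("bolt top",tri(full([(228,125)],(200,130),4)[0],full([(638-400,304)],(330,135),4)[0]))
print("drift top",tri((370.7,199.3),(263,190.2)))
b=cam
for n in("scene","top"):
    d=cv2.absdiff(np.load(f"pics/{n}_z.npz")["img"],cam[n]["img"]).max(2)
    for nm,X in(("jar",[.395,.0095,.03]),):
        u=proj(n,[X])[0].astype(int); print(n,nm,d[u[1]-8:u[1]+8,u[0]-8:u[0]+8].mean())
    for nm,(x,y) in(("wrench",(214,152) if n=="scene" else (461,255)),("block",(513,245) if n=="scene" else (152,236))):
        print(n,nm,d[y-12:y+12,x-12:x+12].mean())
from plant import job; job.finish_job()
```

```text
bolt top (array([ 0.5185, -0.2238,  0.1113]), np.float64(0.0005422853798730706))
drift top (array([0.5773, 0.1195, 0.1343]), np.float64(0.0005002770480240036))
scene jar 4.765625
scene wrench 4.414930555555555
scene block 4.793402777777778
top jar 7.78125
top wrench 10.869791666666666
top block 8.921875
the job is handed in; nothing more can be done
```

The job is done and handed in at about 27 s. I used the drift to lever the arm's hole into line, stood it back in its own rack hole, and pushed the brass bolt fully home.

- **Drift through the holes:** the collar rested on the arm at a tool height of 0.0895 m, against 0.0897 m expected, with about 20 N of contact force. After I pulled it out, the arm looked parallel to the base in the top view.
- **Drift in the rack:** it stands upright. Its top measures 0.134 m high against 0.139 m nominal, but the same measurement before I touched it also gave 0.134 m.
- **Bolt:** it went in without side force until the flange seated at a tool height of 0.0760 m, against 0.0761 m expected. Its top measures 0.111 m, where a fully seated bolt should be 0.109 m, which is within camera error.
- **Jar, wrench and block:** the before and after pictures show only noise-level differences in both views. The top-view values were a little higher, up to about 11 grey levels at the wrench.
- **Robot:** it ended clear of everything, with the gripper empty.

**Disagreement with the description:** the fingertips sit about 12 mm behind the tool point, not 14 mm ahead of it. The pictures showed this. A light test close with the tool point 2 mm above the bolt's top confirmed it, because the fingers passed over the knob. I lowered the bolt grasp to allow for it. The bolt knob's grip also read 31 mm rather than 32 mm, but the grip held.

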